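# Sort left- and right-hand side clamps into the drawer and shut it

## Robot

A 7-joint arm with a two-finger parallel gripper is mounted at the origin on the work surface. World frame = base frame: x ahead of the robot, y to its left, z up, the work surface at z = 0. Lengths are in mm, angles in degrees, forces in N, time in s.
With the tool pointing down it reaches from about 400 to 925 mm from the base axis. Payload 4.1 kg.
Tool frame: the origin (TCP) lies midway between the tips of the shut fingers; the grasp point (between the pads) lies 19 mm behind it (arm.grasp_offset is the distance from the TCP to the grasp point, in mm); x points along the fingers, y is the direction in which the jaws open and shut, and the axes are right-handed (so a half turn about x gives the same grasp; the last joint's range is limited). The gripper opens to 85 mm and grips with 20 to 120 N. Pads are 22 mm wide; open, the fingers measure 114 mm over their backs; the gripper's body (76 mm by 85 mm) begins 54 mm behind the grasp point. The pads swing forward as they close: fully open they stand 13 mm farther back than shut.
Start: joints at [-70.474, 22.827, 2.584, 88.041, -1.071, 69.15, -2.905], TCP at [276.728, 588.188, 231.347] pointing down, gripper open.
Joint ranges: [-161.44, 161.44], [-28.35, 127.94], [-78.24, 83.42], [0, 140.83], [-78.03, 258.03], [13.02, 114.36], [-168.23, 168.23]. Speed limits (degrees/s): [147.25, 147.25, 180, 180, 180, 180, 180].

## Interface

Orientations are given as a 3x3 rotation matrix whose columns are the frame's x, y, z axes.
In Python, from cell import readout, imaging, arm gives the robot as it stands. The module is installed in compiled form; this text tells all that it offers.
- The arm moves only by the shell command python3 -m creep 'ROWS' [FORCE]. ROWS is a JSON object of lists of equal length, an entry for each row: "gripper": the closure, from 0 (fully open) to 1 (shut); "linear": the shift along the world's x, y, z in mm, a list of three; "delta_rot": the turn, a rotation vector about the world's x, y, z in rad, a list of three. A call has 1 to 8 rows; each row shifts and turns the pose as measured when the row begins; what a row does not reach is not made up. A row lasts 1/8 s, in which the tool goes at most 62.5 mm and 10.7 degrees, less where a joint would pass 70% of its speed; a pose out of reach is approached as far as the arm can. A call is refused whole if a number of a shift passes 62.5 or a number of a turn 0.188, either way. A call with a gripper value outside its range is refused whole. The fingers move at their own pace and stop on an object; FORCE is the grip in N (left out, the last holds). Time passes only in rows, so rows that do not move let the fingers close. It gives the time, the measured TCP pose, the force and the opening at its end, in the units of the state.
- readout.read_state(): the state, without advancing time (a new reading comes with each control period).
- imaging.capture(name): name is "scene" or "top" or "wrist"; returns a dict with "pixels" (420x560x3 uint8, blue, green, red), "vfov" (degrees; the focal length in pixels is half the picture's height over the tangent of half this angle, whatever the lens; pixels are square), "cx", "cy" (the principal point, pixels), "k1" (the pictures are not rectified: a ray, as slopes to the right and down, at radius r is drawn at 1 + k1 r^2 times it, then the intrinsics apply), "position" and "orientation" of the camera in the world; the wrist camera has in their place "T_tool_cam" (4x4, takes a point from camera to tool coordinates, whose origin is the TCP and whose axes are the tool frame's). Camera axes: x right, y down, z forward; pixel columns grow to the right and rows downward; lengths in mm; the calibration is good to about 2 mm. A picture is of the moment at which its call begins: read the wrist's pose just before it. There is no depth.
- arm.close_job(): hands the job in, once; it reports no verdict.
The state is a dict: "t": time; "qpos": joint angles; "joint_vel": joint speeds; "tau": joint torques, N m; "tool_pos": TCP position; "eef_rot": TCP orientation; "force": force on the tool from outside, world axes, zero at the start; "torque": the same for the moment, N m; "width": finger opening in mm.
Only numpy, scipy, OpenCV 4.12 (cv2) and the standard library are available. Lean on these libraries where they do the work, as an engineer would, in place of code of your own. Each camera call takes 0.05 s, during which the arm holds its last target.

## Task

Put the four side clamps away in the open drawer: the two left-hand ones in its left compartment, the two right-hand ones in its right compartment, each lying flat on the compartment's floor with its fin upright, as the signs on top of the unit show. Seen from above with its toe end away from you, a left-hand clamp's toe points left. When all four are in, push the drawer fully shut; leave the two-toed centre clamp and the little amber jar where they are.

Things in the scene. Friction and masses are not known exactly. Their poses are not given: they have to be found in the camera images.
- left_clamp_a: left-hand side clamp, aluminium, about 100 g, standing on its foot. Foot 6 mm thick, L-shaped: long leg 76 mm along x, 24 mm wide; at its +x end a toe, 22 mm wide, reaches 45 mm out to +y (with +x away from you: to the left); rubber strip on it. Fin to grip: 42 mm along x, 10 mm thick (y), 6 to 45 mm up. Dark stud, 13 mm up, at the heel. Origin: underside, below the fin's centre; z up
- left_clamp_b: left-hand side clamp, aluminium, about 100 g, standing on its foot. Foot 6 mm thick, L-shaped: long leg 76 mm along x, 24 mm wide; at its +x end a toe, 22 mm wide, reaches 45 mm out to +y (with +x away from you: to the left); rubber strip on it. Fin to grip: 42 mm along x, 10 mm thick (y), 6 to 45 mm up. Dark stud, 13 mm up, at the heel. Origin: underside, below the fin's centre; z up
- right_clamp_a: right-hand side clamp, aluminium, about 100 g, standing on its foot. Foot 6 mm thick, L-shaped: long leg 76 mm along x, 24 mm wide; at its +x end a toe, 22 mm wide, reaches 45 mm out to -y (with +x away from you: to the right); rubber strip on it. Fin to grip: 42 mm along x, 10 mm thick (y), 6 to 45 mm up. Dark stud, 13 mm up, at the heel. Origin: underside, below the fin's centre; z up
- right_clamp_b: right-hand side clamp, aluminium, about 100 g, standing on its foot. Foot 6 mm thick, L-shaped: long leg 76 mm along x, 24 mm wide; at its +x end a toe, 22 mm wide, reaches 45 mm out to -y (with +x away from you: to the right); rubber strip on it. Fin to grip: 42 mm along x, 10 mm thick (y), 6 to 45 mm up. Dark stud, 13 mm up, at the heel. Origin: underside, below the fin's centre; z up
- centre_clamp: a centre clamp of the same make and size but symmetric, with a toe on both sides (T-shaped foot): it belongs to neither hand and stays where it stands on the bench. Origin: underside, under the fin
- jar: a small closed amber glass jar, 48 mm across and 55 mm high, standing among the clamps; leave it. Origin: centre of its underside
- drawer (a joint): how far the drawer is open, in m: 0 shut, 0.21 its stop; it starts 0.19 to 0.2 open. It slides stiffly (about 1.5 N of friction plus 6 N per m/s) and stays where it is left; it has no spring or catch
- left_bay (a point): centre of the floor of the drawer's left compartment (+y side, left as the robot looks at it), for left-hand clamps; moves with the drawer. Inside 176 mm along x, 140 mm along y. Side, rear and middle walls rise 36 to 40 mm above the floor, the front panel 60 mm. Floor 12 mm above the bench. x: the way the drawer shuts, away from the robot
- right_bay (a point): centre of the floor of the drawer's right compartment (-y side, right as the robot looks at it), for right-hand clamps; moves with the drawer. Inside 176 mm along x, 140 mm along y. Side, rear and middle walls rise 36 to 40 mm above the floor, the front panel 60 mm. Floor 12 mm above the bench. x: the way the drawer shuts, away from the robot
- drawer_pull (a point): centre of the front face of the grey pull, a solid bar 70 mm wide, 10 mm high, standing 14 mm out from the front panel, 60 mm above the bench. Panel: 302 mm wide, 6 to 72 mm above the bench. Push along this point's +x to shut the drawer; shut, the panel is flush with the unit's front
- drawer_unit: white low drawer unit, fixed, 320 mm wide, 240 mm deep, 85 mm high. A dark flat L-shaped sign on its top above each compartment shows the outline of the clamp that belongs there, seen from above. A tip box, 53 mm high, stands on its top 150 mm and more behind the front. Origin: underside, middle of its front face; x points to its back
Things that resemble listed ones, but are neither listed nor needed, are in the scene too. What is shaped like the right_clamp_a but green is not meant. Leave any green or red look-alike of the right_clamp_b alone.

How it is judged:
By the outcome, as a careful person would: the job done as asked, in the order asked, and still so for the second after the job is handed in, with the robot touching nothing.
It also fails if it takes over 72 s, if anything falls off the work surface, if the arm or the gripper's body presses on something with over 40 N, if the wrist force passes 120 N, or if a joint passes its speed limit or range.

## Working session

There is one attempt and no reset: what is moved stays moved. The work goes in short steps, Python scripts to look and compute and a shell command to move; the robot and the scene stay as the last step left them, time stands still between calls to the robot, and variables do not carry over. Pictures are saved under pics/ and viewed, and the job is handed in when it is done.

```bash
mkdir -p pics; cat > h.py <<'E'
import numpy as np, cv2
from cell import readout, imaging, arm
def cap(name,save=None):
    s=readout.read_state(); c=imaging.capture(name)
    if 'T_tool_cam' in c:
        T=np.eye(4);T[:3,:3]=np.array(s['eef_rot']);T[:3,3]=s['tool_pos'];M=T@np.array(c['T_tool_cam'])
        c['position']=M[:3,3];c['orientation']=M[:3,:3]
    c['position']=np.array(c['position']);c['orientation']=np.array(c['orientation'])
    if save: cv2.imwrite('pics/'+save,c['pixels'])
    np.savez('pics/'+(save or name)+'.npz',**{k:np.array(v) for k,v in c.items()})
    return c
def load(n):
    d=np.load('pics/'+n+'.npz');return {k:d[k] for k in d}
def K(c):
    f=210/np.tan(np.radians(float(c['vfov']))/2)
    return np.array([[f,0,float(c['cx'])],[0,f,float(c['cy'])],[0,0,1]]),np.array([float(c['k1']),0,0,0])
def ray(c,uv):
    k,d=K(c);p=cv2.undistortPoints(np.array(uv,float).reshape(-1,1,2),k,d).reshape(-1,2)
    return np.c_[p,np.ones(len(p))]@c['orientation'].T
def onz(c,uv,z):
    r=ray(c,uv);return c['position']+r*((z-c['position'][2])/r[:,2])[:,None]
def proj(c,P):
    k,d=K(c);R=c['orientation'].T;return cv2.projectPoints(np.array(P,float).reshape(-1,1,3),cv2.Rodrigues(R)[0],-R@c['position'],k,d)[0].reshape(-1,2)
def tri(c1,u1,c2,u2):
    a=ray(c1,[u1])[0];b=ray(c2,[u2])[0];a/=np.linalg.norm(a);b/=np.linalg.norm(b)
    st=np.linalg.lstsq(np.c_[a,-b],c2['position']-c1['position'],rcond=None)[0]
    p=c1['position']+a*st[0];q=c2['position']+b*st[1];return (p+q)/2,np.linalg.norm(p-q)
E
python3 - <<'E'
from h import *
np.set_printoptions(precision=2,suppress=True)
for n in ['scene','top','wrist']:
    c=cap(n,n+'0.png');print(n,c['position'],c['orientation'].tolist(),c['vfov'],c['k1'])
s=readout.read_state();print(s)
E
```

```text
scene [1199.    541.93  770.47] [[-0.60013399664235, 0.5135879657911353, -0.6132426823604203], [0.7998150964731553, 0.37414888293064713, -0.46937024283116396], [-0.01161884364800374, -0.772165794888813, -0.6353148728591286]] 57.45218848878963 -0.1087530071654656
top [ 326.25   50.04 1062.03] [[-0.05475276228807741, -0.9699349190943732, 0.23712525749741867], [-0.9984828996162722, 0.054573011619893794, -0.007327044193682952], [-0.005833883415576162, -0.23716669058728873, -0.9714514535889928]] 52.70191223727292 0.01152861561545332
wrist [206.36 621.37 372.1 ] [[0.42462776117178025, 0.8623347229171084, 0.27580806749207487], [0.905367348020029, -0.40407124679017675, -0.13052353296095498], [-0.0011088649237354301, 0.30513153420927064, -0.9523095700714529]] 69.85320845024901 -0.05621164896837364
{'t': 0.15, 'qpos': array([-70.47,  22.86,   2.58,  88.1 ,  -1.07,  69.15,  -2.9 ]), 'joint_vel': array([ 0.01, -0.17,  0.06, -0.14,  0.01,  0.08, -0.05]), 'tau': array([  0.  , -47.56,   1.37, -25.45,   0.01,   0.01,  -0.  ]), 'tool_pos': array([276.55, 587.72, 230.53]), 'eef_rot': array([[-0.  ,  0.43,  0.9 ],
       [-0.  ,  0.9 , -0.43],
       [-1.  , -0.  ,  0.  ]]), 'force': array([0.53, 0.03, 0.63]), 'torque': array([0.03, 0.02, 0.02]), 'width': 85.2743589623592}
```

View pics/scene0.png

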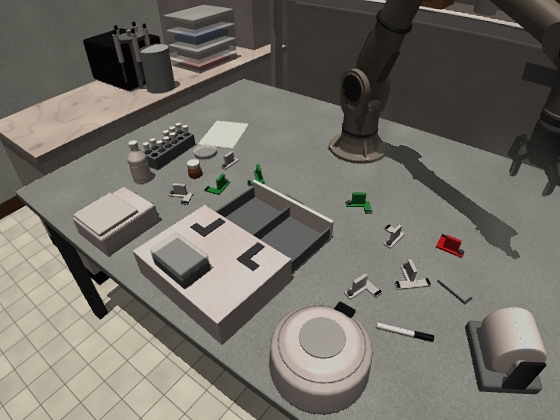

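View pics/top0.png

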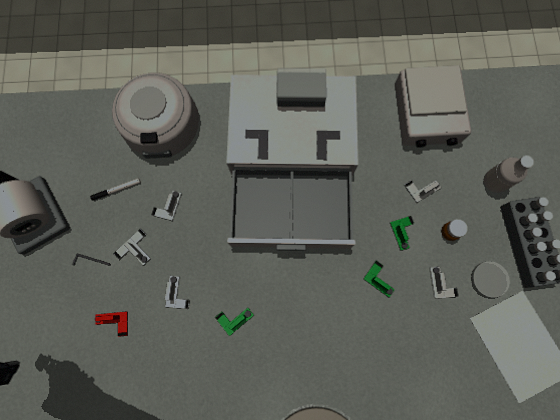

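View pics/wrist0.png

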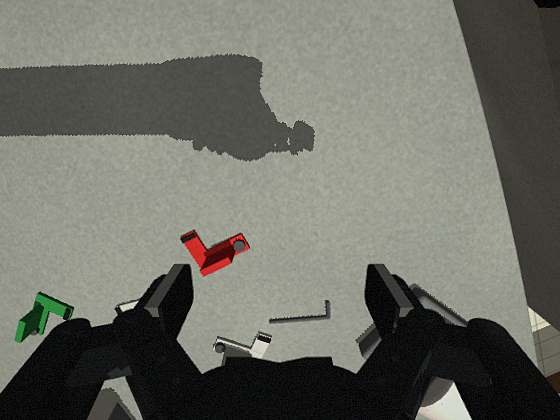

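```bash
python3 - <<'E'
from h import *
c=load('top0.png');im=c['pixels']
a=[cv2.resize(im[v-37:v+38,u-37:u+38],(390,295) if 0 else (295,295),interpolation=cv2.INTER_CUBIC) for u,v in [(169,206),(176,292),(423,195),(445,283)]]
cv2.imwrite('pics/crop1.png',np.vstack([np.hstack(a[:2]),np.hstack(a[2:])]))
s=load('scene0.png')['pixels']
cv2.imwrite('pics/crop2.png',np.vstack([cv2.resize(s[215:305,325:465],(420,270)),cv2.resize(s[140:210,160:280],(420,245))]))
E
```

```text
(no output)
```

View pics/crop1.png

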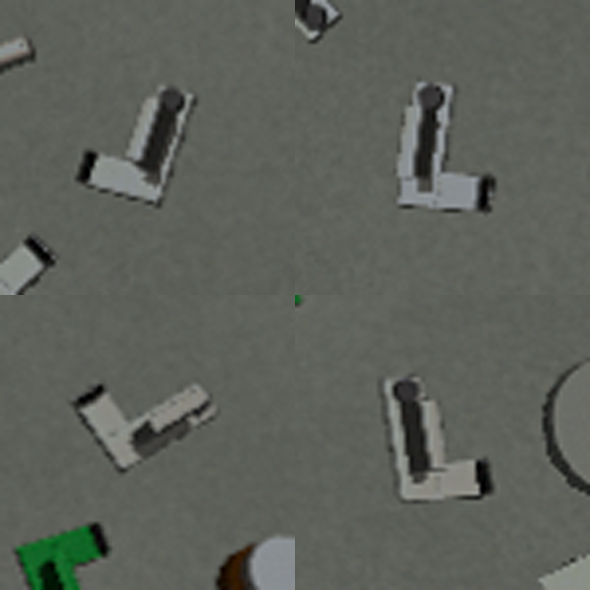

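View pics/crop2.png

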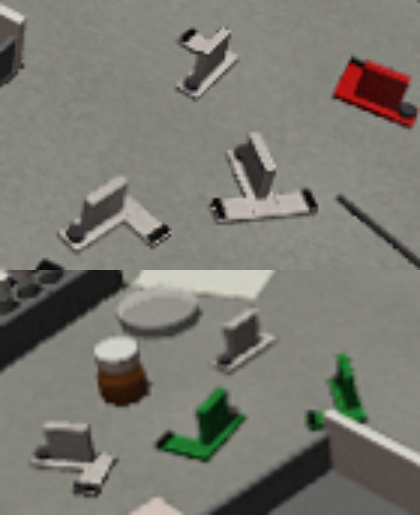

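```bash
python3 - <<'E'
from h import *
np.set_printoptions(precision=1,suppress=True)
c=load('top0.png')
for n,u in dict(RA=(169,206),LA=(176,292),RB=(423,188),LB=(442,283),CC=(132,246),jar=(454,231)).items(): print(n,onz(c,[u],6)[0])
for n,u in dict(panelL=(228,241),panelR=(354,243),pull=(291,249)).items(): print(n,onz(c,[u],72)[0],onz(c,[u],60)[0])
for n,u in dict(unitFL=(227,164),unitFR=(357,166)).items(): print(n,onz(c,[u],85)[0])
E
```

```text
RA [606.4 333.8   6. ]
LA [388.1 314.7   6. ]
RB [ 617.5 -322.7    6. ]
LB [ 374.  -336.6    6. ]
CC [507.9 425.6   6. ]
jar [ 500.9 -385.3    6. ]
panelL [495.7 176.2  72. ] [497.8 177.8  60. ]
panelR [ 474.5 -120.    72. ] [ 476.3 -122.    60. ]
pull [468.5  28.9  72. ] [470.2  28.6  60. ]
unitFL [683.2 172.4  85. ]
unitFR [ 660.1 -142.8   85. ]
```

```bash
python3 -m creep '{"gripper":[0,0,0,0,0,0,0,0],"linear":[[16,-40,-8],[16,-40,-8],[16,-40,-8],[16,-40,-8],[16,-40,-8],[16,-40,-8],[8,-20,-8],[0,0,0]],"delta_rot":[[0,0,0.09],[0,0,0.09],[0,0,0.09],[0,0,0],[0,0,0],[0,0,0],[0,0,0],[0,0,0]]}' 60
python3 - <<'E'
from h import *
c=cap('wrist','w1.png');s=readout.read_state();print(s['qpos'],np.degrees(np.arctan2(*s['eef_rot'][[1,0],1])),c['position'])
E
```

```text
t: 1.15
tool_pos: [380.4, 318.4, 170.5]
eef_rot: [[-0.003, 0.159, 0.987], [-0.004, 0.987, -0.159], [-1.0, -0.004, -0.002]]
force: [-0.1, 0.7, 0.4]
width: 85.5
[-50.62889621  10.73594102   6.33605466 112.66272113  -1.39801331
  56.88312824  37.3285677 ] 80.96340446960643 [304.20855787 331.59644483 312.39373902]
```

View pics/w1.png

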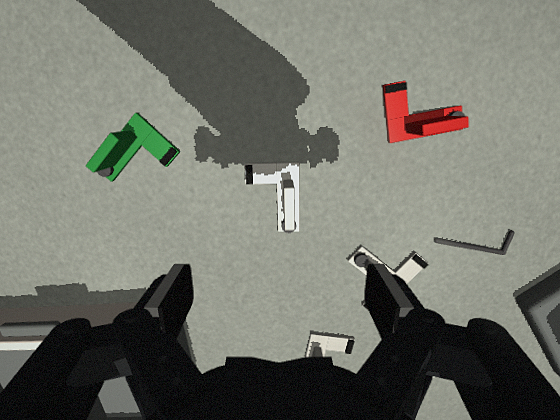

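```bash
python3 - <<'E'
from h import *
c=load('w1.png');im=c['pixels']
cv2.imwrite('pics/w1c.png',cv2.resize(im[150:245,230:330],(700,665) if 0 else (600,570),interpolation=cv2.INTER_CUBIC))
E
```

```text
(no output)
```

View pics/w1c.png

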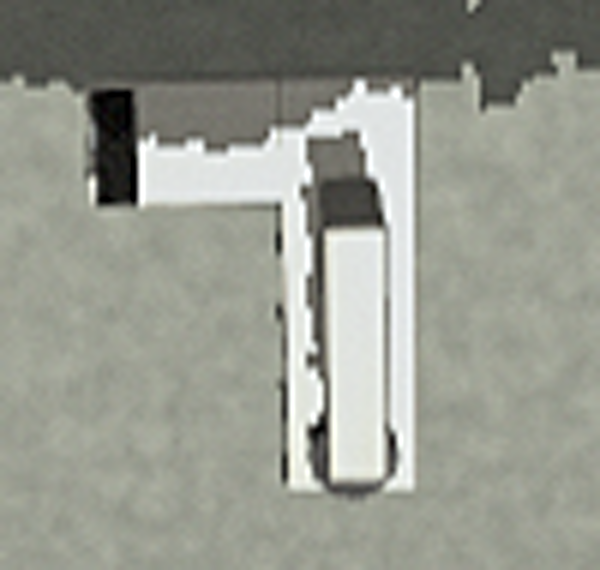

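```bash
python3 - <<'E'
from h import *
np.set_printoptions(precision=1,suppress=True)
c=load('w1.png')
q=lambda L:[(230+(x+.5)/6-.5,150+(y+.5)/6-.5) for x,y in L]
P=onz(c,q([(325,228),(383,226),(384,482),(330,482)]),45);print(P,P.mean(0),np.linalg.norm(np.diff(P,axis=0),axis=1))
F=onz(c,q([(93,83),(415,83),(415,488),(287,490)]),6);print(F,np.linalg.norm(np.diff(F,axis=0),axis=1))
d=P[1]-P[2];print(np.degrees(np.arctan2(d[1],d[0])), (F[2]+F[3])/2)
E
```

```text
[[368.4 325.1  45. ]
 [369.5 333.9  45. ]
 [410.8 328.1  45. ]
 [409.5 319.6  45. ]] [389.5 326.6  45. ] [ 8.8 41.8  8.6]
[[346.5 289.    6. ]
 [355.1 343.2   6. ]
 [428.4 333.    6. ]
 [425.2 309.8   6. ]] [54.8 74.  23.4]
171.9972896991329 [426.8 321.4   6. ]
```

```bash
python3 -m creep '{"gripper":[0.3,0.3,0.3],"linear":[[9,8,-40],[0,0,-40],[0,0,0]],"delta_rot":[[0,0,0.02],[0,0,0],[0,0,0]]}'
python3 - <<'E'
from h import *
c=cap('wrist','w2.png')
print(proj(c,[[389.5,326.6,45]]))
E
```

```text
t: 1.58
tool_pos: [388.6, 334.9, 91.3]
eef_rot: [[0.0, 0.13, 0.991], [0.004, 0.991, -0.13], [-1.0, 0.004, -0.0]]
force: [0.2, -0.7, 0.0]
width: 59.6
[[265.56792526 236.3137971 ]]
```

View pics/w2.png

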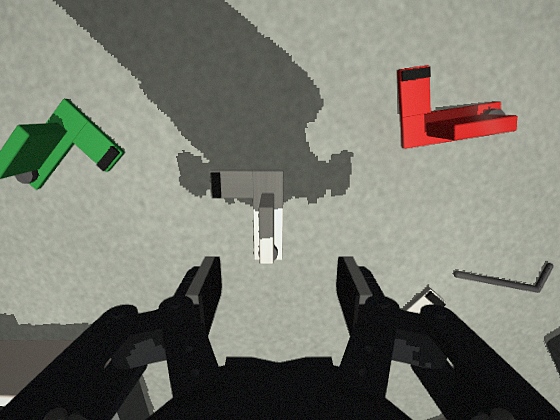

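```bash
python3 - <<'E'
from h import *
c=load('w2.png');im=c['pixels']
cv2.imwrite('pics/w2c.png',cv2.resize(im[160:275,200:300],(600,690) if 0 else (500,575),interpolation=cv2.INTER_CUBIC))
E
```

```text
(no output)
```

View pics/w2c.png

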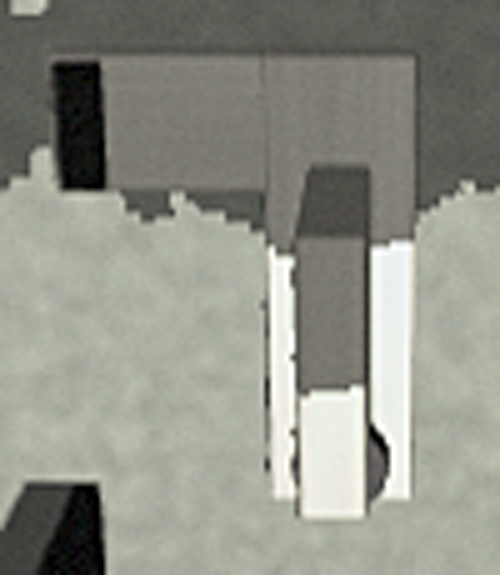

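```bash
python3 - <<'E'
from h import *
np.set_printoptions(precision=1,suppress=True)
c1=load('w1.png');c=load('w2.png')
q1=[(230+(x+.5)/6-.5,150+(y+.5)/6-.5) for x,y in [(325,228),(383,226),(384,482),(330,482)]]
q=[(200+(x+.5)/5-.5,160+(y+.5)/5-.5) for x,y in [(298,235),(370,235),(367,518),(300,518)]]
P=onz(c,q,45);print(P.mean(0),np.linalg.norm(np.diff(P,axis=0),axis=1))
for a,b in zip(q1,q):print(tri(c1,a,c,b))
d=(P[1]-P[2]+P[0]-P[3]);print(np.degrees(np.arctan2(d[1],d[0])));print(readout.read_state()['tool_pos'])
E
```

```text
[389.2 327.2  45. ] [ 9.4 41.4  9.4]
(array([369.5, 325. ,  40.5]), np.float64(0.005495016126483289))
(array([371.8, 334.1,  36.3]), np.float64(0.5839365998335966))
(array([413.4, 328.2,  38.9]), np.float64(0.42551015381745627))
(array([410.2, 319.4,  43. ]), np.float64(0.22775696366967005))
171.7632317813375
[389.9 336.2  93.2]
```

```bash
python3 -m creep '{"gripper":[0.4,0.4,0.4,0.4],"linear":[[0,-5,-25],[0,-4,-25],[0,0,-15],[0,0,0]],"delta_rot":[[0,0,0],[0,0,0],[0,0,0],[0,0,0]]}'
```

```text
t: 2.12
tool_pos: [393.7, 335.5, 34.3]
eef_rot: [[0.013, 0.125, 0.992], [0.02, 0.992, -0.126], [-1.0, 0.021, 0.011]]
force: [-0.7, -0.1, 1.5]
width: 51.3
```

```bash
cat > st.py <<'E'
from h import *
np.set_printoptions(precision=1,suppress=True)
s=readout.read_state();print(s['t'],s['qpos'],s['tool_pos'],'yaw',np.degrees(np.arctan2(*s['eef_rot'][[1,0],1])),'tilt',s['eef_rot'][:2,0]*57.3,s['width'],s['force'])
E
python3 st.py
```

```text
2.125 [-49.2  22.9   5.  117.5  -3.6  38.4  41. ] [393.7 335.5  34.3] yaw 82.79496714834178 tilt [0.8 1.1] 51.31649640616949 [-0.7 -0.1  1.5]
```

```bash
python3 -m creep '{"gripper":[0.4,0.4,0.4],"linear":[[-4,-9,-8],[0,-1,-12],[0,0,0]],"delta_rot":[[-0.02,0.013,0],[0,0,0],[0,0,0]]}'; python3 st.py
```

```text
t: 2.5
tool_pos: [390.7, 326.7, 15.3]
eef_rot: [[0.002, 0.125, 0.992], [0.001, 0.992, -0.125], [-1.0, 0.002, 0.002]]
force: [-0.1, -0.0, 0.1]
width: 51.6
2.5 [-48.9  24.7   5.  118.2  -3.4  37.1  41.2] [390.7 326.7  15.3] yaw 82.81717806003658 tilt [0.1 0.1] 51.57296588349065 [-0.1 -0.   0.1]
```

```bash
python3 -m creep '{"gripper":[0.4,1,1,1,1,1],"linear":[[-1,0,-4],[0,0,0],[0,0,0],[0,0,0],[0,0,0],[0,0,0]],"delta_rot":[[0,0,0],[0,0,0],[0,0,0],[0,0,0],[0,0,0],[0,0,0]]}' 60; python3 st.py
```

```text
t: 3.25
tool_pos: [390.0, 327.1, 11.4]
eef_rot: [[0.003, 0.125, 0.992], [0.002, 0.992, -0.125], [-1.0, 0.003, 0.003]]
force: [0.3, 0.1, -0.4]
width: 9.2
3.25 [-48.9  25.    5.  118.4  -3.5  36.5  41.2] [390.  327.1  11.4] yaw 82.81460588683964 tilt [0.2 0.1] 9.230747582767831 [ 0.3  0.1 -0.4]
```

```bash
python3 -m creep '{"gripper":[1,1,1,1,1,1,1,1],"linear":[[0,0,30],[0,0,60],[0,0,60],[6,-10,20],[15,-15,0],[15,-15,0],[15,-15,0],[10,-15,0]],"delta_rot":[[0,0,0],[0,0,0],[0,0,-0.18],[0,0,-0.18],[0,0,-0.18],[0,0,-0.18],[0,0,-0.18],[0,0,-0.18]]}' ; python3 st.py
python3 -m creep '{"gripper":[1,1,1,1,1,1,1,1],"linear":[[10,-15,0],[10,-15,0],[10,-15,0],[5,-15,0],[5,-15,0],[5,-15,0],[0,-5,0],[0,0,0]],"delta_rot":[[0,0,-0.18],[0,0,-0.18],[0,0,-0.18],[0,0,-0.18],[0,0,-0.18],[0,0,-0.18],[0,0,-0.18],[0,0,-0.18]]}' ; python3 st.py
python3 - <<'E'
from h import *
cap('top','t3.png');cap('wrist','w3.png')
E
```

```text
t: 4.25
tool_pos: [449.4, 254.7, 186.5]
eef_rot: [[0.002, 0.945, 0.328], [0.005, 0.328, -0.945], [-1.0, 0.004, -0.004]]
force: [-0.2, 0.2, -0.6]
width: 9.2
4.25 [-50.5  11.9  18.8 109.8  -4.7  58.7 -10.6] [449.4 254.7 186.5] yaw 19.156743309040035 tilt [0.1 0.3] 9.151042262025113 [-0.2  0.2 -0.6]
t: 5.25
tool_pos: [493.8, 153.0, 184.5]
eef_rot: [[0.001, 0.401, -0.916], [-0.001, -0.916, -0.401], [-1.0, 0.001, -0.0]]
force: [-0.1, -0.2, -1.4]
width: 9.3
5.25 [-52.2  13.8  35.3 110.1  -9.2  58.9 -79.3] [493.8 153.  184.5] yaw -66.34734607571222 tilt [ 0.1 -0.1] 9.310785339917139 [-0.1 -0.2 -1.4]
```

View pics/w3.png

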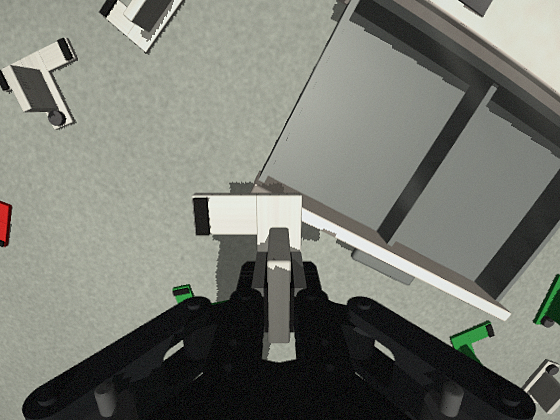

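View pics/t3.png

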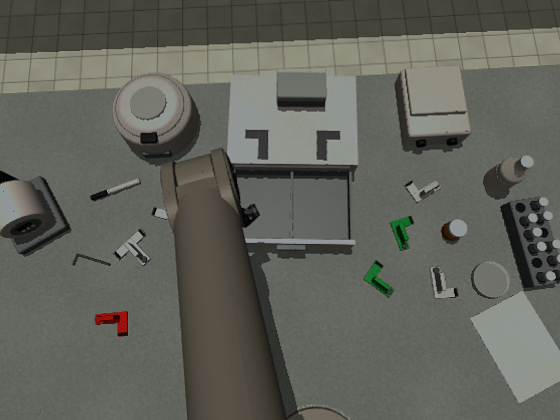

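```bash
python3 - <<'E'
from h import *
c=load('w3.png');im=c['pixels']
cv2.imwrite('pics/w3c.png',cv2.resize(im[0:330,240:530],(700,797) if 0 else (527,600),interpolation=cv2.INTER_CUBIC))
c=load('top0.png');im=c['pixels']
cv2.imwrite('pics/t0c.png',cv2.resize(im[135:260,215:370],(744,600),interpolation=cv2.INTER_CUBIC))
E
```

```text
(no output)
```

View pics/w3c.png

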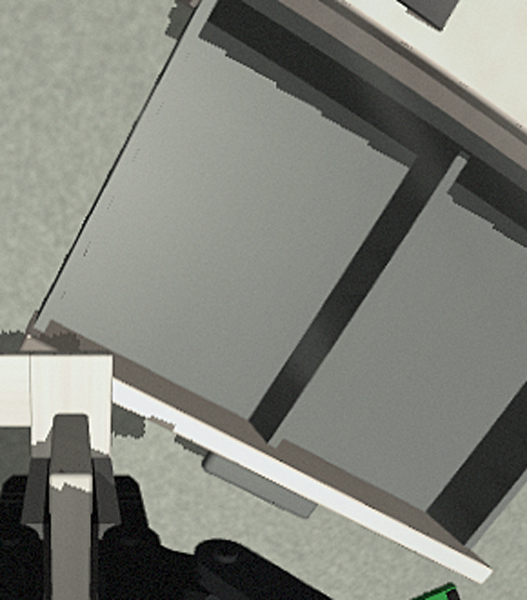

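View pics/t0c.png

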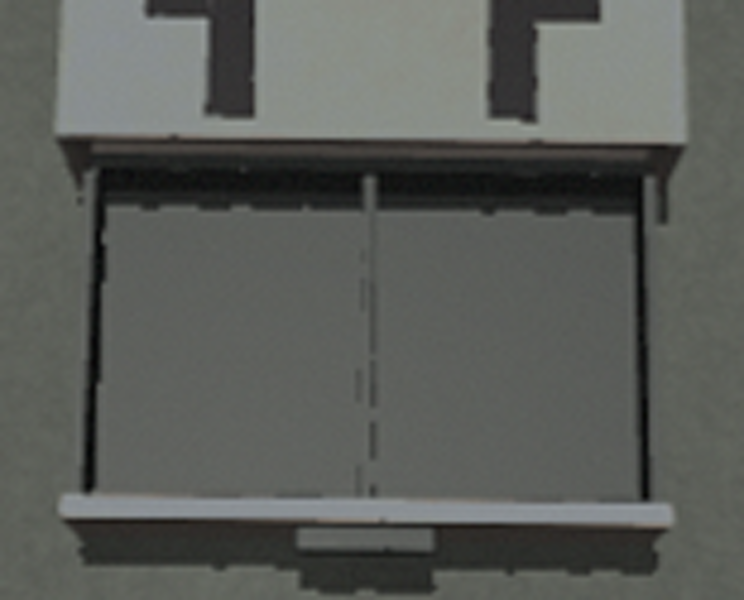

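```bash
cat > dr.py <<'E'
from h import *
np.set_printoptions(precision=1,suppress=True)
w=load('w3.png');t=load('top0.png')
W=lambda p:(240+(p[0]+.5)/1.8175-.5,(p[1]+.5)/1.8175-.5)
T=lambda p:(215+(p[0]+.5)/4.8-.5,135+(p[1]+.5)/4.8-.5)
print('panel R outer corner',tri(w,W((487,580)),t,T((672,522))), onz(w,[W((487,580))],72),onz(t,[T((672,522)),T((62,515))],72))
print('panel R inner corner',tri(w,W((492,568)),t,T((674,505))))
print('div rear top',tri(w,W((463,154)),t,T((370,178))))
print('div front floorL',onz(w,[W((250,420))],12), 'topview',onz(t,[T((362,492))],12))
print('divfrontR',onz(w,[W((282,440))],12),onz(t,[T((372,497))],12),tri(w,W((282,440)),t,T((372,497))))
print('R bay front right',onz(w,[W((428,512))],12),onz(t,[T((640,499))],12))
print('L bay front left',onz(w,[W((48,320))],12),onz(t,[T((97,492))],12))
print('pull',onz(t,[T((297,550)),T((435,552))],60), onz(w,[W((203,466)),W((306,517))],60))
print('unit front',onz(t,[T((57,135)),T((687,143))],85))
print('rear wall top front edge?',onz(t,[T((100,172)),T((642,178))],50))
E
python3 dr.py
```

```text
panel R outer corner (array([ 474.6, -122.2,   69.1]), np.float64(1.4283847288869662)) [[ 476.2 -119.2   72. ]] [[ 473.6 -121.3   72. ]
 [ 493.7  177.4   72. ]]
panel R inner corner (array([ 482.5, -124. ,   66. ]), np.float64(0.6768336616229277))
div rear top (array([669.9,  14.8,  41.4]), np.float64(1.204126551528719))
div front floorL [[494.7  31.5  12. ]] topview [[507.2  28.3  12. ]]
divfrontR [[490.9   5.9  12. ]] [[504.3  23.2  12. ]] (array([498.7,  24.1,  44.2]), np.float64(0.3047289437901026))
R bay front right [[ 484.6 -114.5   12. ]] [[ 495.5 -116.2   12. ]]
L bay front left [[502.6 171.   12. ]] [[514.9 166.6  12. ]]
pull [[471.7  63.1  60. ]
 [466.9  -5.   60. ]] [[471.9  65.2  60. ]
 [466.7  -3.9  60. ]]
unit front [[ 686.5  173.6   85. ]
 [ 664.1 -145.    85. ]]
rear wall top front edge? [[ 677.7  156.    50. ]
 [ 658.3 -126.7   50. ]]
```

```bash
python3 -m creep '{"gripper":[1,1,1,1,1,1],"linear":[[22,-19,0],[22,-19,0],[22,-19,-10],[22,-19,-20],[20,-18,-20],[0,0,0]],"delta_rot":[[0,0,-0.15],[0,0,-0.15],[0,0,-0.15],[0,0,-0.03],[0,0,0],[0,0,0]]}' ; python3 st.py
```

```text
t: 6.1
tool_pos: [603.4, 60.0, 132.0]
eef_rot: [[-0.001, -0.048, -0.999], [0.001, -0.999, 0.048], [-1.0, -0.001, 0.001]]
force: [-0.1, 0.3, -0.6]
width: 9.1
6.1 [-38.4  28.5  38.7 101.1 -20.8  57.7 -84.6] [603.4  60.  132. ] yaw -92.7283647711641 tilt [-0.1  0.1] 9.095126924544513 [-0.1  0.3 -0.6]
```

```bash
python3 -m creep '{"gripper":[1,1],"linear":[[3,-1,-20],[0,0,0]],"delta_rot":[[0,0,-0.02],[0,0,0]]}' ; python3 st.py; python3 - <<'E'
from h import *
cap('wrist','w4.png')
E
```

```text
t: 6.35
tool_pos: [605.6, 60.9, 110.6]
eef_rot: [[-0.002, -0.064, -0.998], [0.003, -0.998, 0.064], [-1.0, -0.003, 0.003]]
force: [-0.6, -0.3, -1.3]
width: 9.5
6.35 [-37.7  30.2  37.9 101.7 -22.2  55.8 -84.5] [605.6  60.9 110.6] yaw -93.68602694544344 tilt [-0.1  0.2] 9.455912033281981 [-0.6 -0.3 -1.3]
```

View pics/w4.png

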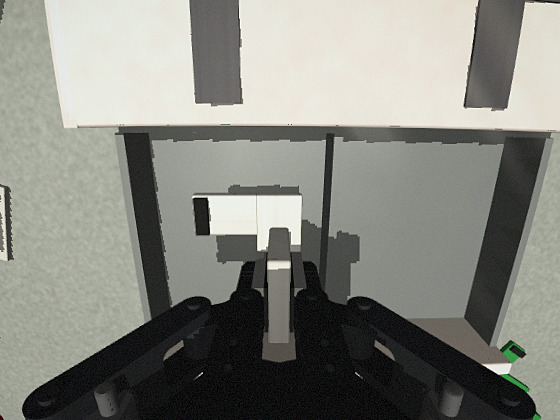

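```bash
python3 - <<'E'
from h import *
np.set_printoptions(precision=1,suppress=True)
w=load('w4.png')
m=np.array([483.7,28]);R=np.array([[.9976,.0689],[-.0689,.9976]])
def d(p,z):
    P=onz(w,p,z)[:,:2];return P,(P-m)@R
print('floor L edge, div base, R edge',d([(160,220),(322,220),(490,220)],12))
print('div top',d([(326,220),(334,220),(331,133)],50))
print('wall top L inner/outer ',d([(128,220),(126,150),(543,150)],50))
print('unit front edge top',d([(66,127),(550,131)],85))
E
```

```text
floor L edge, div base, R edge (array([[ 603.5,  163.5],
       [ 595. ,   25.2],
       [ 585.5, -122.2]]), array([[ 110.1,  143.5],
       [ 111.2,    4.9],
       [ 111.9, -142.8]]))
div top (array([[608.9,  27.2],
       [608.5,  21.4],
       [669.4,  22.9]]), array([[124.9,   7.8],
       [125. ,   2. ],
       [185.6,   7.7]]))
wall top L inner/outer  (array([[ 617.7,  170.2],
       [ 667.5,  160.8],
       [ 650.8, -125.8]]), array([[ 123.8,  151.1],
       [ 174.2,  145.2],
       [ 177.3, -141.9]]))
unit front edge top (array([[685.6, 174.6],
       [667.2, -96.7]]), array([[ 191.3,  160.1],
       [ 191.7, -111.8]]))
```

```bash
python3 -m creep '{"gripper":[1,1,1,1],"linear":[[0,-2,-25],[0,-2,-25],[0,-1,-18],[0,0,0]],"delta_rot":[[0,0,0],[0,0,0],[0,0,0],[0,0,0]]}' ; python3 st.py
```

```text
t: 6.9
tool_pos: [607.9, 59.6, 44.8]
eef_rot: [[0.005, -0.058, -0.998], [0.007, -0.998, 0.058], [-1.0, -0.007, -0.005]]
force: [-0.4, -0.1, -0.7]
width: 9.5
6.9 [-35.   34.8  34.7 104.2 -26.1  48.8 -80.9] [607.9  59.6  44.8] yaw -93.31852112827258 tilt [0.3 0.4] 9.492742096330346 [-0.4 -0.1 -0.7]
```

```bash
python3 -m creep '{"gripper":[1,1,1],"linear":[[-1,0,-11],[0,0,-9],[0,0,0]],"delta_rot":[[-0.007,0.005,-0.01],[0,0,0],[0,0,0]]}' ; python3 st.py
```

```text
t: 7.28
tool_pos: [608.3, 60.4, 25.4]
eef_rot: [[0.003, -0.067, -0.998], [0.0, -0.998, 0.068], [-1.0, -0.0, -0.003]]
force: [-0.1, -0.5, -0.5]
width: 9.4
7.275 [-34.7  36.5  34.  104.5 -27.   47.1 -81. ] [608.3  60.4  25.4] yaw -93.87036873558783 tilt [0.2 0. ] 9.350558655995245 [-0.1 -0.5 -0.5]
```

```bash
python3 -m creep '{"gripper":[1,1,0.6,0.6,0.6],"linear":[[0,0,-2],[0,0,0],[0,0,0],[0,0,0],[0,0,0]],"delta_rot":[[0,0,0],[0,0,0],[0,0,0],[0,0,0],[0,0,0]]}' ; python3 st.py
```

```text
t: 7.9
tool_pos: [609.7, 60.1, 24.8]
eef_rot: [[0.006, -0.068, -0.998], [0.001, -0.998, 0.068], [-1.0, -0.001, -0.006]]
force: [-0.1, 0.1, -0.5]
width: 34.0
7.9 [-34.6  36.6  33.9 104.5 -27.1  46.9 -80.9] [609.7  60.1  24.8] yaw -93.89437670344903 tilt [0.4 0. ] 34.048516587495634 [-0.1  0.1 -0.5]
```

```bash
python3 -m creep '{"gripper":[0.6,0.6,0.6,0.3,0,0,0,0],"linear":[[0,0,30],[0,0,50],[0,0,50],[0,10,20],[-5,20,0],[-5,20,0],[-5,20,0],[-5,20,0]],"delta_rot":[[0,0,0],[0,0,0],[0,0,0.18],[0,0,0.18],[0,0,0.18],[0,0,0.18],[0,0,0.18],[0,0,0.18]]}' ; python3 st.py
python3 -m creep '{"gripper":[0,0,0,0,0,0,0,0],"linear":[[-5,22,0],[0,22,0],[0,22,0],[0,22,0],[0,22,0],[0,22,0],[5,22,0],[5,22,0]],"delta_rot":[[0,0,0.18],[0,0,0.18],[0,0,0.18],[0,0,0.18],[0,0,0.18],[0,0,0.18],[0,0,0.18],[0,0,0.18]]}' ; python3 st.py
python3 - <<'E'
from h import *
cap('wrist','w5.png');cap('top','t5.png')
E
```

```text
t: 8.9
tool_pos: [589.0, 149.1, 181.1]
eef_rot: [[0.01, 0.863, -0.505], [0.004, -0.505, -0.863], [-1.0, 0.006, -0.008]]
force: [0.6, -0.6, -0.2]
width: 85.4
8.9 [-37.6  22.2  25.2  98.5 -10.7  61.1 -39.3] [589.  149.1 181.1] yaw -30.341047460566354 tilt [0.5 0.2] 85.41288447443509 [ 0.6 -0.6 -0.2]
t: 9.9
tool_pos: [593.0, 328.8, 181.8]
eef_rot: [[-0.003, 0.576, 0.817], [0.01, 0.817, -0.576], [-1.0, 0.006, -0.008]]
force: [-0.1, -0.0, -0.2]
width: 85.4
9.9 [-35.7  27.8   4.8  87.2  -3.1  65.   24.7] [593.  328.8 181.8] yaw 54.8224217781706 tilt [-0.2  0.6] 85.38028542232132 [-0.1 -0.  -0.2]
```

View pics/w5.png

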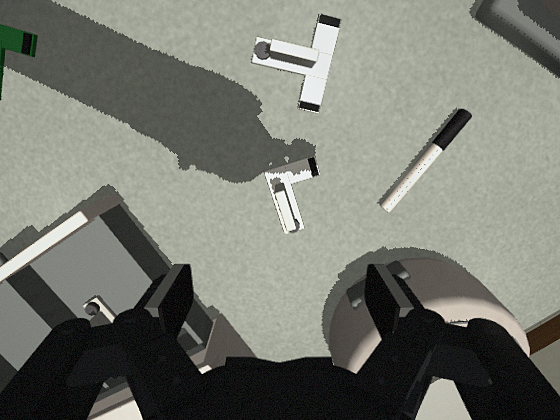

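View pics/t5.png

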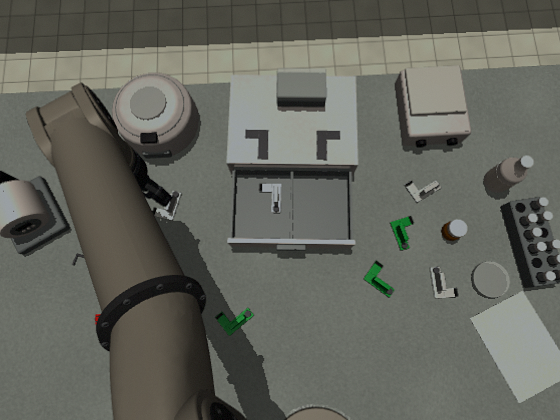

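LA lies in the left bay at about (271,193) in the top view, toe to the left. Now RA, at (285,200) in the wrist view.

```bash
python3 - <<'E'
from h import *
c=load('w5.png');im=c['pixels']
cv2.imwrite('pics/w5c.png',cv2.resize(im[145:245,240:340],(600,600),interpolation=cv2.INTER_CUBIC))
E
```

```text
(no output)
```

View pics/w5c.png

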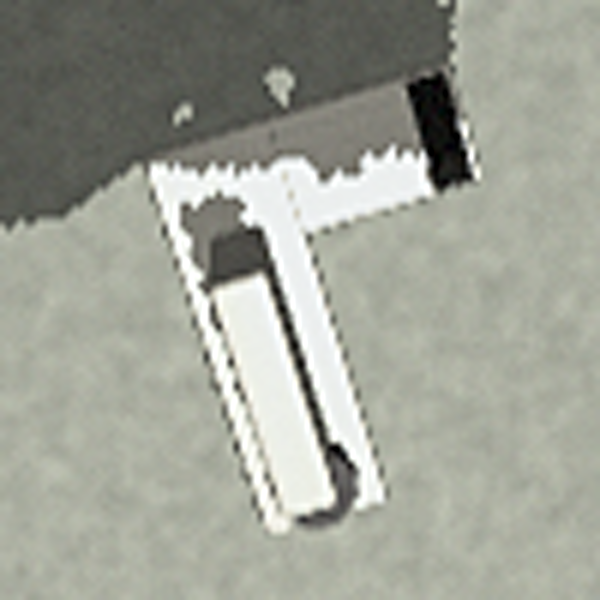

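```bash
cat > fin.py <<'E'
from h import *
np.set_printoptions(precision=1,suppress=True)
def fin(name,off,sc,tc,heel=None,z=45):
    c=load(name);q=lambda L:[(off[0]+(x+.5)/sc-.5,off[1]+(y+.5)/sc-.5) for x,y in L]
    P=onz(c,q(tc),z);d=P[0]-P[3]+P[1]-P[2]
    print('centre',P.mean(0),'sizes',np.linalg.norm(np.diff(P,axis=0),axis=1),'clamp yaw',np.degrees(np.arctan2(d[1],d[0])))
    if heel:
        H=onz(c,q(heel),6).mean(0);u=d/np.linalg.norm(d);print('heel+38',(H+38*u),np.linalg.norm(np.diff(onz(c,q(heel),6),axis=0)))
E
python3 -c "
from fin import *
fin('w5.png',(240,145),6,[(213,288),(267,270),(335,503),(287,522)],[(383,500),(272,533)])"; python3 st.py
```

```text
centre [607.8 328.8  45. ] sizes [ 9.1 41.2  8.6] clamp yaw 161.40861891747085
heel+38 [607.6 329.3   6. ] 21.918040779450347
10.0 [-35.8  27.8   4.7  87.1  -3.2  64.9  24.4] [592.3 331.6 181.5] yaw 54.679386862830974 tilt [-0.2  0.7] 85.16478330082049 [-0.1  0.1 -0.5]
```

```bash
python3 -m creep '{"gripper":[0.2,0.4,0.4,0.4,0.4],"linear":[[8,-2,-30],[7,-1,-30],[0,0,-25],[0,0,-10],[0,0,0]],"delta_rot":[[0,0,0.15],[0,0,0.14],[0,0,0],[0,0,0],[0,0,0]]}' ; python3 st.py
python3 - <<'E'
from h import *
c=cap('wrist','w6.png');im=c['pixels'];p=proj(c,[[607.7,329,45]])[0].astype(int);print(p)
cv2.imwrite('pics/w6c.png',cv2.resize(im[p[1]-60:p[1]+60,p[0]-60:p[0]+60],(600,600),interpolation=cv2.INTER_CUBIC))
E
```

```text
t: 10.62
tool_pos: [608.7, 322.1, 85.2]
eef_rot: [[-0.005, 0.33, 0.944], [0.007, 0.944, -0.33], [-1.0, 0.005, -0.007]]
force: [0.7, 0.7, 1.2]
width: 51.6
10.625 [-32.1  34.    1.3  90.1  -1.5  56.   40.6] [608.7 322.1  85.2] yaw 70.74469998769081 tilt [-0.3  0.4] 51.587280293244795 [0.7 0.7 1.2]
[286 233]
```

View pics/w6c.png

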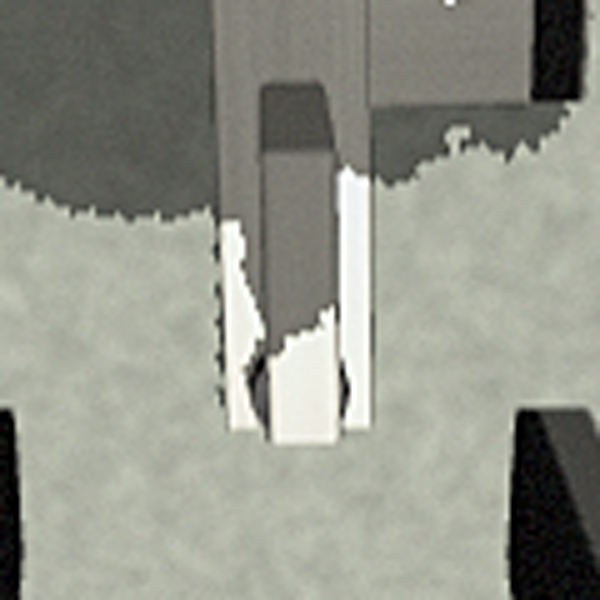

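```bash
python3 -c "
from fin import *
fin('w6.png',(226,173),5,[(262,150),(333,150),(340,442),(270,442)],[(373,430),(230,430)])
a=load('w5.png');b=load('w6.png')
for p,q in zip([(213,288),(267,270),(335,503),(287,522)],[(262,150),(333,150),(340,442),(270,442)]): print(tri(a,(240+(p[0]+.5)/6-.5,145+(p[1]+.5)/6-.5),b,(226+(q[0]+.5)/5-.5,173+(q[1]+.5)/5-.5)))
"; python3 st.py
```

```text
centre [607.2 328.5  45. ] sizes [ 9.  40.9  9.4] clamp yaw 162.6059345983318
heel+38 [607.6 328.6   6. ] 23.31281269743215
(array([589. , 329.4,  34.6]), np.float64(0.07345933273166427))
(array([591.2, 338.7,  37.3]), np.float64(0.46454676365315284))
(array([628.1, 326.7,  45.6]), np.float64(0.4626368105798495))
(array([629.7, 316.3,  35.7]), np.float64(0.3200260281049113))
10.675 [-32.1  34.    1.3  90.   -1.5  56.   40.6] [609.  322.3  85.8] yaw 70.7627144113702 tilt [-0.2  0.4] 51.60013540026143 [-0.2 -1.   0.3]
```

```bash
python3 -m creep '{"gripper":[0.4,0.4,0.4,0.4],"linear":[[-2,6,-25],[0,0,-25],[0,0,-12],[0,0,0]],"delta_rot":[[-0.007,-0.005,0.025],[0,0,0],[0,0,0],[0,0,0]]}' ; python3 st.py
```

```text
t: 11.18
tool_pos: [610.9, 330.1, 28.9]
eef_rot: [[0.011, 0.308, 0.951], [0.005, 0.951, -0.308], [-1.0, 0.008, 0.008]]
force: [-0.8, -0.5, 0.3]
width: 51.2
11.175 [-32.7  37.8   1.1  91.6  -0.8  49.9  40.7] [610.9 330.1  28.9] yaw 72.05820328673731 tilt [0.6 0.3] 51.19855581826568 [-0.8 -0.5  0.3]
```

```bash
python3 -m creep '{"gripper":[0.4,0.4,0.4],"linear":[[-3,-1,-9],[-1,-1,-8],[0,0,0]],"delta_rot":[[-0.005,0.011,0],[0,0,0],[0,0,0]]}' ; python3 st.py
```

```text
t: 11.55
tool_pos: [608.3, 328.5, 13.4]
eef_rot: [[0.002, 0.309, 0.951], [0.002, 0.951, -0.309], [-1.0, 0.003, 0.002]]
force: [0.0, -0.9, -0.5]
width: 51.4
11.55 [-32.6  38.9   1.   92.   -0.8  48.9  40.7] [608.3 328.5  13.4] yaw 72.0084037583535 tilt [0.1 0.1] 51.37822601476265 [ 0.  -0.9 -0.5]
```

```bash
python3 -m creep '{"gripper":[0.4,1,1,1,1,1],"linear":[[-1,0,-2],[0,0,0],[0,0,0],[0,0,0],[0,0,30],[0,0,50]],"delta_rot":[[0,0,0],[0,0,0],[0,0,0],[0,0,0],[0,0,0],[0,0,0]]}' 60; python3 st.py
python3 -m creep '{"gripper":[1,1,1,1,1,1,1,1],"linear":[[0,0,50],[0,-15,35],[0,-22,0],[0,-22,0],[0,-22,0],[0,-22,0],[0,-22,0],[0,-22,0]],"delta_rot":[[0,0,-0.18],[0,0,-0.18],[0,0,-0.18],[0,0,-0.18],[0,0,-0.18],[0,0,-0.18],[0,0,-0.18],[0,0,-0.18]]}'; python3 st.py
python3 -m creep '{"gripper":[1,1,1,1,1,1,1,1],"linear":[[0,-22,0],[0,-22,0],[0,-22,0],[0,-22,0],[0,-22,0],[0,-22,0],[0,-22,0],[0,-22,0]],"delta_rot":[[0,0,-0.18],[0,0,-0.18],[0,0,-0.18],[0,0,-0.18],[0,0,-0.18],[0,0,-0.18],[0,0,-0.18],[0,0,-0.18]]}'; python3 st.py
```

```text
t: 12.3
tool_pos: [603.8, 326.7, 88.1]
eef_rot: [[-0.006, 0.309, 0.951], [-0.003, 0.951, -0.309], [-1.0, -0.005, -0.005]]
force: [0.2, 0.9, -0.2]
width: 9.1
12.3 [-32.8  33.8   1.2  90.   -0.9  56.6  40.7] [603.8 326.7  88.1] yaw 72.01984629354361 tilt [-0.4 -0.2] 9.083839548421048 [ 0.2  0.9 -0.2]
t: 13.3
tool_pos: [603.8, 179.4, 180.7]
eef_rot: [[0.006, 0.975, -0.224], [0.005, -0.224, -0.975], [-1.0, 0.004, -0.006]]
force: [-0.1, -0.6, -1.0]
width: 8.9
13.3 [-36.7  24.2  21.9  95.1 -10.1  62.2 -24.8] [603.8 179.4 180.7] yaw -12.923622117608565 tilt [0.3 0.3] 8.94226400421855 [-0.1 -0.6 -1. ]
t: 14.3
tool_pos: [601.3, -1.4, 179.7]
eef_rot: [[0.004, -0.142, -0.99], [-0.002, -0.99, 0.142], [-1.0, 0.002, -0.005]]
force: [0.2, 0.6, -1.2]
width: 9.2
14.3 [-36.4  25.7  43.2  99.5 -19.4  62.4 -85.1] [601.3  -1.4 179.7] yaw -98.14086624391065 tilt [ 0.2 -0.1] 9.238215092842626 [ 0.2  0.6 -1.2]
```

```bash
python3 -m creep '{"gripper":[1,1,1,1,1,1],"linear":[[0,-10,-20],[0,-9,-30],[0,0,-30],[0,0,-25],[0,0,-10],[0,0,0]],"delta_rot":[[0,0,0.05],[0,0,0.02],[0,0,0],[0,0,0],[0,0,0],[0,0,0]]}'; python3 st.py
python3 - <<'E'
from h import *
cap('wrist','w7.png')
E
```

```text
t: 15.05
tool_pos: [601.0, -22.9, 62.3]
eef_rot: [[0.006, -0.074, -0.997], [-0.002, -0.997, 0.074], [-1.0, 0.001, -0.006]]
force: [0.1, -0.4, -0.7]
width: 9.1
15.05 [-29.7  33.2  37.4 105.  -25.6  50.1 -74.4] [601.  -22.9  62.3] yaw -94.2281335742956 tilt [ 0.3 -0.1] 9.060657280866396 [ 0.1 -0.4 -0.7]
```

View pics/w7.png

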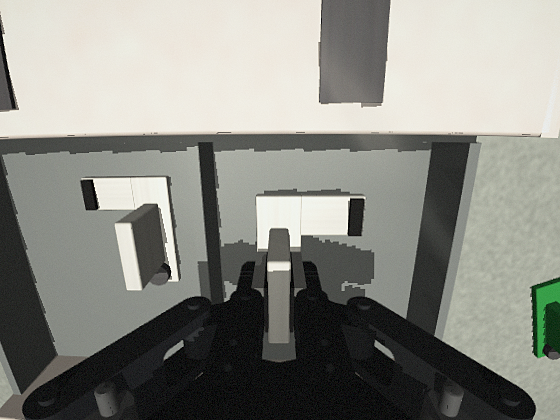

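```bash
python3 -m creep '{"gripper":[1,1,1,1],"linear":[[0,3,-17],[-1,1,-12],[0,0,-6],[0,0,0]],"delta_rot":[[0,0.006,0],[0,0,0],[0,0,0],[0,0,0]]}'; python3 st.py
```

```text
t: 15.6
tool_pos: [601.8, -18.1, 27.1]
eef_rot: [[0.004, -0.073, -0.997], [-0.001, -0.997, 0.073], [-1.0, 0.001, -0.004]]
force: [0.3, -0.4, -0.2]
width: 9.3
15.6 [-28.6  36.   35.4 105.8 -27.7  46.8 -73.2] [601.8 -18.1  27.1] yaw -94.16782461301031 tilt [ 0.2 -0.1] 9.288831921887354 [ 0.3 -0.4 -0.2]
```

```bash
python3 -m creep '{"gripper":[1,1,0.6,0.6,0.6],"linear":[[0,0,-4],[0,0,0],[0,0,0],[0,0,0],[0,0,0]],"delta_rot":[[0,0,0],[0,0,0],[0,0,0],[0,0,0],[0,0,0]]}' ; python3 st.py
```

```text
t: 16.23
tool_pos: [603.3, -18.7, 24.6]
eef_rot: [[0.007, -0.073, -0.997], [-0.001, -0.997, 0.073], [-1.0, 0.001, -0.007]]
force: [-0.3, 0.2, -0.0]
width: 34.2
16.225 [-28.4  36.2  35.2 105.8 -27.9  46.4 -73. ] [603.3 -18.7  24.6] yaw -94.19605416727696 tilt [ 0.4 -0.1] 34.172884136843294 [-0.3  0.2 -0. ]
```

```bash
python3 -m creep '{"gripper":[0.6,0.6,0.6,0.3,0,0,0,0],"linear":[[0,0,30],[0,0,50],[0,0,50],[0,-15,25],[0,-30,0],[0,-30,0],[0,-30,0],[0,-30,0]],"delta_rot":[[0,0,0],[0,0,0],[0,0,0.18],[0,0,0.18],[0,0,0.18],[0,0,0.18],[0,0,0.18],[0,0,0.18]]}' ; python3 st.py
python3 -m creep '{"gripper":[0,0,0,0,0,0,0,0],"linear":[[0,-30,0],[0,-30,0],[0,-30,0],[0,-30,0],[0,-25,0],[0,-10,0],[0,0,0],[0,0,0]],"delta_rot":[[0,0,0.18],[0,0,0.18],[0,0,0.18],[0,0,0.18],[0,0,0.18],[0,0,0.18],[0,0,0],[0,0,0]]}' ; python3 st.py
python3 - <<'E'
from h import *
cap('wrist','w8.png')
E
```

```text
t: 17.23
tool_pos: [602.4, -153.0, 184.2]
eef_rot: [[0.008, 0.866, -0.501], [0.003, -0.501, -0.866], [-1.0, 0.005, -0.007]]
force: [0.5, -0.6, -0.8]
width: 85.0
17.225 [-11.2  24.2  28.9  96.2 -13.2  62.5  -8.4] [ 602.4 -153.   184.2] yaw -30.042137343506774 tilt [0.5 0.2] 85.04556708596947 [ 0.5 -0.6 -0.8]
t: 18.23
tool_pos: [599.2, -316.9, 182.8]
eef_rot: [[-0.002, 0.836, 0.549], [0.008, 0.549, -0.836], [-1.0, 0.003, -0.008]]
force: [0.2, 0.3, 0.1]
width: 85.7
18.225 [13.  28.8 16.5 87.  -9.  65.8 64.6] [ 599.2 -316.9  182.8] yaw 33.31304964143125 tilt [-0.1  0.5] 85.73295677813462 [0.2 0.3 0.1]
```

View pics/w8.png

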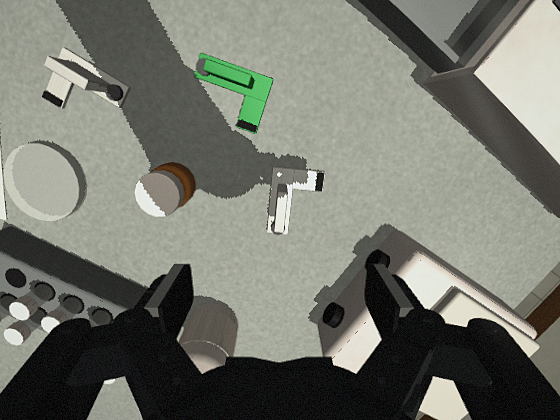

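```bash
python3 - <<'E'
from h import *
np.set_printoptions(precision=1,suppress=True)
c=load('w8.png');im=c['pixels']
cv2.imwrite('pics/w8c.png',cv2.resize(im[145:245,240:340],(600,600),interpolation=cv2.INTER_CUBIC))
t=load('top0.png');print(onz(t,[(492,192),(470,140),(402,140),(467,130)],0))
E
```

```text
[[ 598.3 -500.8    0. ]
 [ 744.7 -467.1    0. ]
 [ 755.3 -286.6    0. ]
 [ 773.7 -463.6    0. ]]
```

View pics/w8c.png

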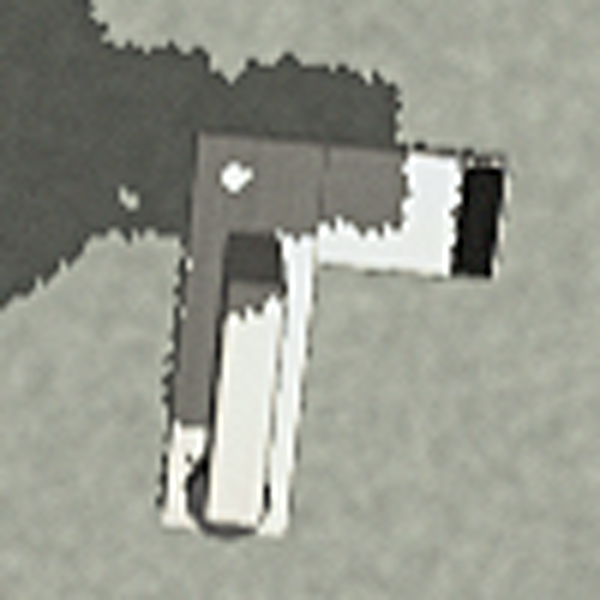

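```bash
python3 -c "
from fin import *
fin('w8.png',(240,145),6,[(226,278),(284,283),(263,527),(207,522)],[(290,533),(165,526)])"; python3 st.py
```

```text
centre [ 609.  -326.5   45. ] sizes [ 9.3 42.   9.4] clamp yaw 119.01995401943654
heel+38 [ 608.8 -326.1    6. ] 23.79705568073765
18.275 [12.9 28.8 16.5 87.  -9.  65.8 64.7] [ 599.2 -316.9  182.9] yaw 33.35349016441078 tilt [-0.1  0.4] 85.47078448384792 [-0.5  0.1 -0.1]
```

```bash
python3 -m creep '{"gripper":[0.2,0.4,0.4,0.4,0.4],"linear":[[8,-7,-30],[2,-3,-30],[0,0,-25],[0,0,-10],[0,0,0]],"delta_rot":[[-0.008,0,-0.075],[0,0,0],[0,0,0],[0,0,0],[0,0,0]]}' ; python3 st.py
python3 - <<'E'
from h import *
c=cap('wrist','w9.png');im=c['pixels'];p=proj(c,[[609,-326.3,45]])[0].astype(int);print(p)
cv2.imwrite('pics/w9c.png',cv2.resize(im[p[1]-60:p[1]+60,p[0]-60:p[0]+60],(600,600),interpolation=cv2.INTER_CUBIC))
E
```

```text
t: 18.9
tool_pos: [612.1, -322.1, 86.9]
eef_rot: [[0.001, 0.875, 0.483], [-0.0, 0.483, -0.875], [-1.0, 0.001, 0.001]]
force: [-1.2, -0.1, -0.2]
width: 51.5
18.9 [ 13.1  35.2  16.2  90.  -11.2  56.3  61.6] [ 612.1 -322.1   86.9] yaw 28.900642207405184 tilt [ 0.1 -0. ] 51.45066113822358 [-1.2 -0.1 -0.2]
[270 239]
```

View pics/w9c.png

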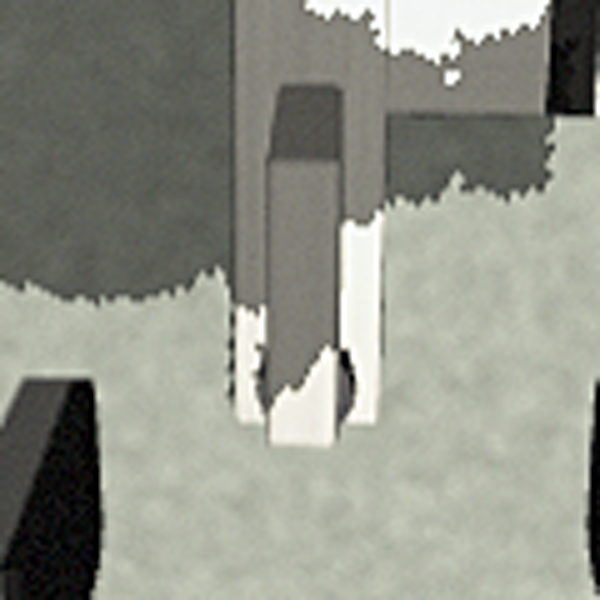

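```bash
python3 -c "
from fin import *
fin('w9.png',(210,179),5,[(268,158),(342,158),(335,444),(270,444)],[(376,423),(235,424)])"; python3 st.py
```

```text
centre [ 609.  -326.2   45. ] sizes [ 9.5 41.2  8.9] clamp yaw 118.01029306800922
heel+38 [ 608.8 -326.5    6. ] 23.31967801680171
18.95 [ 13.1  35.2  16.2  89.9 -11.2  56.4  61.6] [ 612.5 -322.2   87.6] yaw 28.91138155075405 tilt [ 0.1 -0. ] 51.36717164881243 [ 0.3  0.2 -1.1]
```

```bash
python3 -m creep '{"gripper":[0.4,0.4,0.4,0.4],"linear":[[-4,-5,-25],[-1,0,-25],[-1,0,-12],[0,0,0]],"delta_rot":[[0,0,-0.005],[0,0,0],[0,0,0],[0,0,0]]}' ; python3 st.py
```

```text
t: 19.45
tool_pos: [610.7, -328.8, 30.5]
eef_rot: [[0.013, 0.878, 0.479], [-0.005, 0.479, -0.878], [-1.0, 0.009, 0.01]]
force: [0.6, 0.2, 0.4]
width: 51.4
19.45 [ 14.3  38.7  15.2  92.1 -12.4  50.1  62.9] [ 610.7 -328.8   30.5] yaw 28.613281022037828 tilt [ 0.7 -0.3] 51.399612193304726 [0.6 0.2 0.4]
```

```bash
python3 -m creep '{"gripper":[0.4,0.4,0.4],"linear":[[-2,2,-9],[-1,1,-9],[0,0,0]],"delta_rot":[[0.005,0.013,0],[0,0,0],[0,0,0]]}' ; python3 st.py
```

```text
t: 19.82
tool_pos: [609.2, -326.2, 13.9]
eef_rot: [[0.002, 0.878, 0.479], [-0.001, 0.479, -0.878], [-1.0, 0.001, 0.002]]
force: [-0.4, -0.3, -0.9]
width: 51.5
19.825 [ 14.4  40.   15.   92.3 -12.6  49.2  62.9] [ 609.2 -326.2   13.9] yaw 28.62481843951985 tilt [ 0.1 -0.1] 51.48605911852967 [-0.4 -0.3 -0.9]
```

```bash
python3 -m creep '{"gripper":[0.4,1,1,1,1,1],"linear":[[0,0,-2],[0,0,0],[0,0,0],[0,0,0],[0,0,30],[0,0,50]],"delta_rot":[[0,0,0],[0,0,0],[0,0,0],[0,0,0],[0,0,0],[0,0,0]]}' 60; python3 st.py
python3 -m creep '{"gripper":[1,1,1,1,1,1,1,1],"linear":[[0,0,50],[0,10,35],[-4,24,0],[-4,24,0],[-4,24,0],[-4,24,0],[-4,24,0],[-4,24,0]],"delta_rot":[[0,0,-0.178],[0,0,-0.178],[0,0,-0.178],[0,0,-0.178],[0,0,-0.178],[0,0,-0.178],[0,0,-0.178],[0,0,-0.178]]}'; python3 st.py
python3 -m creep '{"gripper":[1,1,1,1,1,1,1],"linear":[[-5,24,0],[-5,24,0],[-5,24,0],[-5,24,0],[-4,10,0],[0,0,-20],[0,0,0]],"delta_rot":[[0,0,-0.178],[0,0,-0.178],[0,0,-0.178],[0,0,-0.178],[0,0,0],[0,0,0],[0,0,0]]}'; python3 st.py
```

```text
t: 20.58
tool_pos: [605.8, -324.1, 88.5]
eef_rot: [[-0.007, 0.878, 0.479], [0.003, 0.479, -0.878], [-1.0, -0.004, -0.006]]
force: [0.6, -0.5, -1.3]
width: 9.2
20.575 [ 13.3  35.   16.4  90.2 -11.1  56.9  61.7] [ 605.8 -324.1   88.5] yaw 28.630326057982543 tilt [-0.4  0.2] 9.193903803623698 [ 0.6 -0.5 -1.3]
t: 21.58
tool_pos: [580.5, -169.2, 180.0]
eef_rot: [[0.004, 0.56, -0.829], [0.0, -0.829, -0.56], [-1.0, 0.002, -0.003]]
force: [-0.1, -0.1, -1.0]
width: 8.9
21.575 [-15.7  24.4  37.   98.8 -16.4  62.1 -29.4] [ 580.5 -169.2  180. ] yaw -55.968986692317216 tilt [0.2 0. ] 8.944497695507792 [-0.1 -0.1 -1. ]
t: 22.45
tool_pos: [553.7, -56.8, 158.6]
eef_rot: [[0.001, -0.13, -0.991], [0.0, -0.991, 0.13], [-1.0, -0.001, -0.001]]
force: [0.5, 0.3, -1.9]
width: 9.2
22.45 [-34.7  23.   46.  106.7 -19.3  58.3 -78.2] [553.7 -56.8 158.6] yaw -97.4815393001511 tilt [0.1 0. ] 9.176558704207599 [ 0.5  0.3 -1.9]
```

```bash
python3 -m creep '{"gripper":[1,1,1,1,1],"linear":[[0,0,-25],[0,-1,-30],[0,-1,-25],[0,0,-10],[0,0,0]],"delta_rot":[[0,0,0.06],[0,0,0],[0,0,0],[0,0,0],[0,0,0]]}'; python3 st.py
python3 - <<'E'
from h import *
cap('wrist','w10.png')
E
```

```text
t: 23.08
tool_pos: [557.3, -63.0, 71.0]
eef_rot: [[0.01, -0.065, -0.998], [-0.0, -0.998, 0.065], [-1.0, -0.0, -0.01]]
force: [-0.5, 0.1, -1.1]
width: 9.4
23.075 [-29.2  29.4  40.4 110.6 -25.2  48.5 -69.2] [557.3 -63.   71. ] yaw -93.72407874090607 tilt [ 0.6 -0. ] 9.365204981466746 [-0.5  0.1 -1.1]
```

View pics/w10.png

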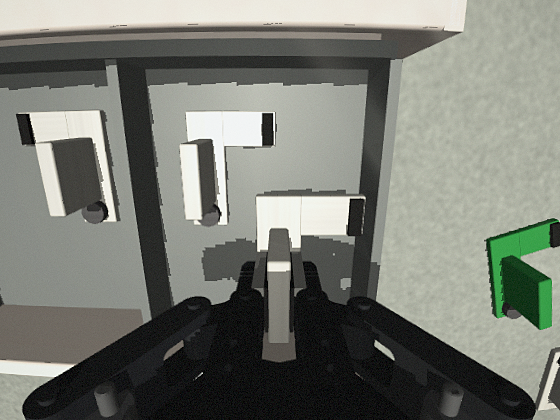

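```bash
python3 -m creep '{"gripper":[1,1,1,1],"linear":[[-4,5,-20],[-1,1,-14],[0,0,-7],[0,0,0]],"delta_rot":[[0,0.01,-0.004],[0,0,0],[0,0,0],[0,0,0]]}'; python3 st.py
```

```text
t: 23.62
tool_pos: [553.6, -56.2, 29.1]
eef_rot: [[0.003, -0.068, -0.998], [-0.0, -0.998, 0.068], [-1.0, -0.0, -0.003]]
force: [-0.2, -1.3, -1.8]
width: 9.0
23.625 [-27.7  32.6  37.8 112.2 -28.2  44.4 -67.6] [553.6 -56.2  29.1] yaw -93.88671079315867 tilt [ 0.2 -0. ] 9.001663155535255 [-0.2 -1.3 -1.8]
```

```bash
python3 -m creep '{"gripper":[1,1,0.6,0.6,0.6],"linear":[[0,0,-5],[0,0,0],[0,0,0],[0,0,0],[0,0,0]],"delta_rot":[[0,0,0],[0,0,0],[0,0,0],[0,0,0],[0,0,0]]}' ; python3 st.py
```

```text
t: 24.25
tool_pos: [555.4, -56.9, 25.1]
eef_rot: [[0.007, -0.068, -0.998], [-0.0, -0.998, 0.068], [-1.0, 0.0, -0.007]]
force: [-0.1, 0.0, -0.4]
width: 33.9
24.25 [-27.4  33.   37.5 112.2 -28.6  43.8 -67.3] [555.4 -56.9  25.1] yaw -93.91393549897994 tilt [ 0.4 -0. ] 33.8687919471381 [-0.1  0.  -0.4]
```

```bash
python3 -m creep '{"gripper":[0.6,0.6,0.6,0.3,0,0,0,0],"linear":[[0,0,30],[0,0,50],[0,0,50],[-10,-15,25],[-22,-34,0],[-22,-34,0],[-22,-34,0],[-22,-34,0]],"delta_rot":[[0,0,0],[0,0,0],[0,0,0.04],[0,0,0.04],[0,0,0.04],[0,0,0.04],[0,0,0.02],[0,0,0]]}' ; python3 st.py
python3 -m creep '{"gripper":[0,0,0,0,0,0],"linear":[[-22,-34,0],[-22,-34,0],[-22,-34,0],[-5,-15,0],[0,-5,0],[0,0,0]],"delta_rot":[[0,0,0],[0,0,0],[0,0,0],[0,0,0],[0,0,0],[0,0,0]]}' ; python3 st.py
python3 - <<'E'
from h import *
cap('wrist','w11.png')
E
```

```text
t: 25.25
tool_pos: [455.8, -208.4, 185.4]
eef_rot: [[0.01, 0.126, -0.992], [0.0, -0.992, -0.126], [-1.0, 0.001, -0.01]]
force: [0.4, -0.8, 0.3]
width: 85.5
25.25 [-22.3  13.8  49.  112.5 -12.5  58.4 -50.4] [ 455.8 -208.4  185.4] yaw -82.77726920907706 tilt [0.6 0. ] 85.51945803770651 [ 0.4 -0.8  0.3]
t: 26.0
tool_pos: [379.2, -336.5, 186.1]
eef_rot: [[0.012, 0.119, -0.993], [0.0, -0.993, -0.119], [-1.0, 0.001, -0.012]]
force: [-0.7, -0.5, -0.5]
width: 85.0
26.0 [ -7.   15.4  51.9 111.8 -14.7  58.9 -31.6] [ 379.2 -336.5  186.1] yaw -83.18711917730636 tilt [0.7 0. ] 85.0440698172474 [-0.7 -0.5 -0.5]
```

View pics/w11.png

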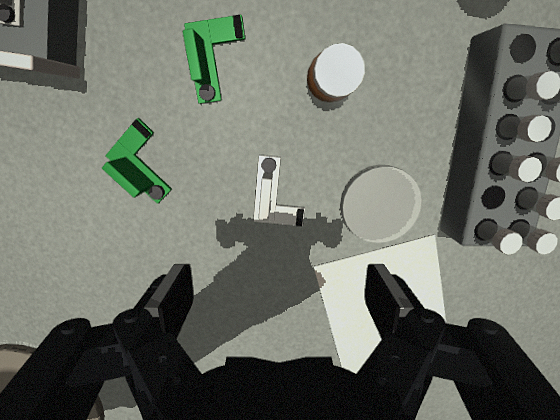

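```bash
python3 - <<'E'
from h import *
c=load('w11.png');im=c['pixels']
cv2.imwrite('pics/w11c.png',cv2.resize(im[145:245,225:325],(600,600),interpolation=cv2.INTER_CUBIC))
E
```

```text
(no output)
```

View pics/w11c.png

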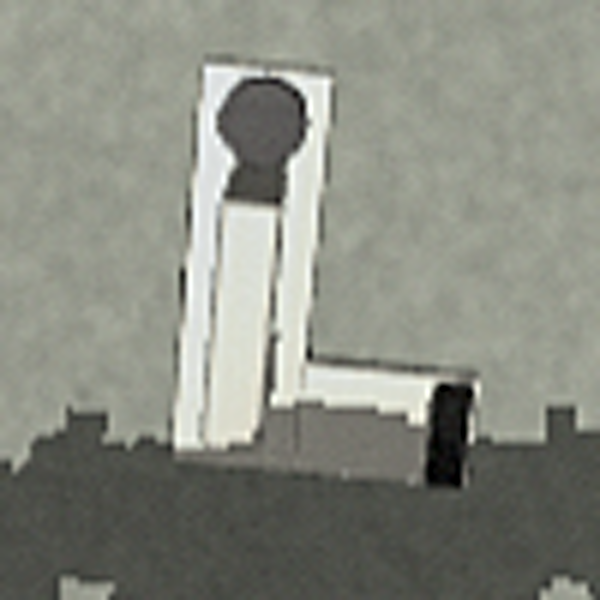

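```bash
python3 -c "
from fin import *
fin('w11.png',(225,145),6,[(204,448),(262,450),(280,204),(222,202)],[(332,73),(204,63)])
c=load('w11.png');P=onz(c,[(225+x/6,145+y/6) for x,y in [(204,63),(174,455),(332,73),(312,360)]],6);print(P,np.degrees(np.arctan2(*(P[1]-P[0])[[1,0]])),np.degrees(np.arctan2(*(P[3]-P[2])[[1,0]])))"; python3 st.py
```

```text
centre [ 377.5 -323.2   45. ] sizes [ 9.6 41.6  9.3] clamp yaw -177.9124536072229
heel+38 [ 377.1 -323.6    6. ] 22.814966603042365
[[ 414.2 -311.3    6. ]
 [ 340.1 -313.1    6. ]
 [ 415.1 -334.1    6. ]
 [ 361.9 -336.8    6. ]] -178.5859447764364 -177.0335178434063
26.05 [ -7.   15.3  51.9 111.8 -14.7  58.9 -31.6] [ 379.3 -336.1  186. ] yaw -83.14360340887627 tilt [0.7 0. ] 85.35258445495765 [ 0.5  0.7 -0.5]
```

```bash
python3 -m creep '{"gripper":[0.2,0.4,0.4,0.4,0.4],"linear":[[-2,8,-30],[0,5,-30],[0,0,-25],[0,0,-10],[0,0,0]],"delta_rot":[[0,0.012,-0.085],[0,0,0],[0,0,0],[0,0,0],[0,0,0]]}' ; python3 st.py
python3 - <<'E'
from h import *
c=cap('wrist','w12.png');im=c['pixels'];p=proj(c,[[377.3,-323.4,45]])[0].astype(int);print(p)
cv2.imwrite('pics/w12c.png',cv2.resize(im[p[1]-60:p[1]+60,p[0]-60:p[0]+60],(600,600),interpolation=cv2.INTER_CUBIC))
E
```

```text
t: 26.68
tool_pos: [381.8, -318.1, 89.0]
eef_rot: [[0.003, 0.042, -0.999], [0.002, -0.999, -0.042], [-1.0, -0.002, -0.003]]
force: [-0.5, -0.8, -0.3]
width: 51.3
26.675 [ -3.6  23.3  47.2 118.  -23.2  48.1 -30.5] [ 381.8 -318.1   89. ] yaw -87.60964101750842 tilt [0.2 0.1] 51.347907059706266 [-0.5 -0.8 -0.3]
[286 243]
```

View pics/w12c.png

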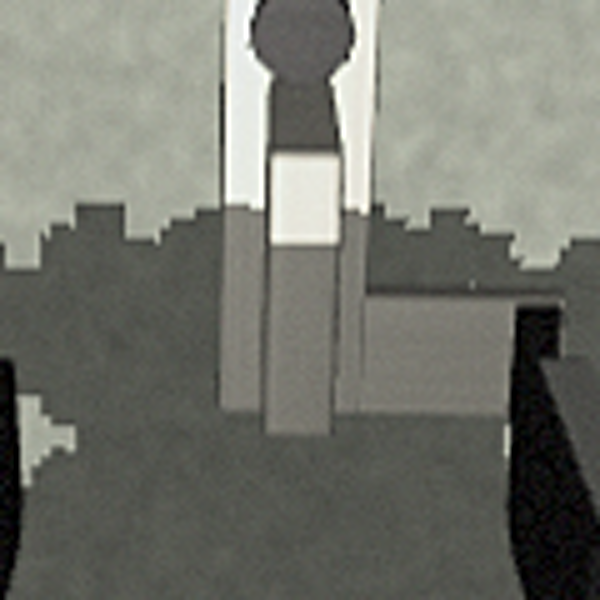

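```bash
python3 -c "
from fin import *
fin('w12.png',(226,183),5,[(265,434),(333,434),(340,153),(270,153)])"; python3 st.py
```

```text
centre [ 377.9 -323.    45. ] sizes [ 9.4 41.1  9.1] clamp yaw -178.22669998843216
26.725 [ -3.6  23.3  47.2 118.  -23.2  48.1 -30.5] [ 382.1 -318.4   89.4] yaw -87.60948318361152 tilt [0.2 0.1] 51.46294392350582 [ 0.6 -0.2  0.2]
```

```bash
python3 -m creep '{"gripper":[0.4,0.4,0.4,0.4],"linear":[[-5,-5,-25],[-1,-1,-25],[-1,0,-12],[0,0,0]],"delta_rot":[[0,0,-0.01],[0,0,0],[0,0,0],[0,0,0]]}' ; python3 st.py
```

```text
t: 27.22
tool_pos: [379.3, -326.7, 30.2]
eef_rot: [[0.013, 0.033, -0.999], [-0.003, -0.999, -0.033], [-1.0, 0.004, -0.012]]
force: [-0.3, 0.9, 0.4]
width: 51.3
27.225 [  2.3  28.7  41.9 120.1 -29.8  41.1 -24.5] [ 379.3 -326.7   30.2] yaw -88.0872053232169 tilt [ 0.7 -0.2] 51.3341621824116 [-0.3  0.9  0.4]
```

```bash
python3 -m creep '{"gripper":[0.4,0.4,0.4],"linear":[[-2,3,-9],[0,1,-9],[0,0,0]],"delta_rot":[[0.003,0.013,0],[0,0,0],[0,0,0]]}' ; python3 st.py
```

```text
t: 27.6
tool_pos: [378.8, -323.0, 12.8]
eef_rot: [[0.002, 0.034, -0.999], [-0.001, -0.999, -0.034], [-1.0, 0.001, -0.002]]
force: [-0.0, 0.1, 1.2]
width: 51.1
27.6 [  3.   30.4  40.5 120.5 -31.1  39.6 -23.8] [ 378.8 -323.    12.8] yaw -88.03479493083296 tilt [ 0.1 -0.1] 51.120838803780735 [-0.   0.1  1.2]
```

```bash
python3 -m creep '{"gripper":[0.4,1,1,1,1,1],"linear":[[0,0,-1],[0,0,0],[0,0,0],[0,0,0],[0,0,30],[0,0,50]],"delta_rot":[[0,0,0],[0,0,0],[0,0,0],[0,0,0],[0,0,0],[0,0,0]]}' 60; python3 st.py
python3 -m creep '{"gripper":[1,1,1,1,1,1,1,1],"linear":[[0,0,50],[5,10,35],[12,28,0],[12,28,0],[12,28,0],[12,28,0],[12,28,0],[12,28,0]],"delta_rot":[[0,0,0.18],[0,0,0.18],[0,0,0.18],[0,0,0.18],[0,0,0.18],[0,0,0.18],[0,0,0.18],[0,0,0.18]]}'; python3 st.py
```

```text
t: 28.35
tool_pos: [376.6, -321.4, 90.9]
eef_rot: [[-0.005, 0.034, -0.999], [0.002, -0.999, -0.034], [-1.0, -0.002, 0.005]]
force: [0.6, -0.3, 0.1]
width: 9.2
28.35 [ -3.7  23.3  48.  117.9 -23.   48.6 -30.5] [ 376.6 -321.4   90.9] yaw -88.07526425288434 tilt [-0.3  0.1] 9.209507299215414 [ 0.6 -0.3  0.1]
t: 29.35
tool_pos: [454.0, -141.7, 182.3]
eef_rot: [[0.006, 0.998, -0.058], [-0.0, -0.058, -0.998], [-1.0, 0.006, -0.0]]
force: [-0.4, 0.2, -1.3]
width: 9.1
29.35 [-17.7   8.5  33.  115.5  -5.6  57.2  14.7] [ 454.  -141.7  182.3] yaw -3.3178830039346945 tilt [ 0.4 -0. ] 9.127466803222195 [-0.4  0.2 -1.3]
```

```bash
python3 -m creep '{"gripper":[1,1,1,1,1,1,1,1],"linear":[[12,28,0],[12,28,0],[12,28,0],[12,28,0],[12,28,0],[12,28,0],[12,28,0],[12,28,0]],"delta_rot":[[0,0,0.175],[0,0,0.175],[0,0,0.175],[0,0,0.175],[0,0,0.175],[0,0,0.175],[0,0,0.175],[0,0,0.175]]}'; python3 st.py
```

```text
t: 30.35
tool_pos: [549.6, 88.5, 180.5]
eef_rot: [[-0.002, 0.183, 0.983], [0.004, 0.983, -0.183], [-1.0, 0.004, -0.003]]
force: [0.5, -0.5, -1.1]
width: 9.5
30.35 [-24.6  16.3  13.5 104.7  -4.6  59.6  70.2] [549.6  88.5 180.5] yaw 79.47270568831222 tilt [-0.1  0.2] 9.502411640877694 [ 0.5 -0.5 -1.1]
```

```bash
python3 -m creep '{"gripper":[1,1,1,1,1,1],"linear":[[8,8,-5],[7,7,-25],[0,0,-30],[0,0,-25],[0,0,-10],[0,0,0]],"delta_rot":[[0,0,0.1],[0,0,0.014],[0,0,0],[0,0,0],[0,0,0],[0,0,0]]}'; python3 st.py
python3 - <<'E'
from h import *
cap('wrist','w13.png')
E
```

```text
t: 31.1
tool_pos: [564.9, 107.0, 82.2]
eef_rot: [[-0.003, 0.06, 0.998], [0.005, 0.998, -0.06], [-1.0, 0.005, -0.003]]
force: [0.1, -0.2, -1.5]
width: 9.1
31.1 [-23.4  24.6  10.8 107.1  -6.4  48.9  77.2] [564.9 107.   82.2] yaw 86.54889091024334 tilt [-0.2  0.3] 9.083722355397754 [ 0.1 -0.2 -1.5]
```

View pics/w13.png

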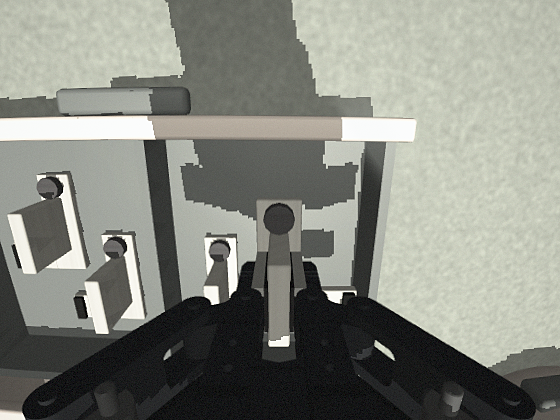

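```bash
python3 -m creep '{"gripper":[1,1,1,1],"linear":[[0,-3,-25],[-1,0,-15],[-1,0,-8],[0,0,0]],"delta_rot":[[-0.005,-0.003,-0.008],[0,0,0],[0,0,0],[0,0,0]]}'; python3 st.py
```

```text
t: 31.65
tool_pos: [566.7, 104.8, 37.4]
eef_rot: [[0.009, 0.068, 0.998], [0.002, 0.998, -0.068], [-1.0, 0.003, 0.009]]
force: [0.5, 0.5, -1.1]
width: 9.3
31.65 [-22.9  28.   10.4 108.9  -7.1  43.1  77.5] [566.7 104.8  37.4] yaw 86.07609969406275 tilt [0.5 0.1] 9.28134986697983 [ 0.5  0.5 -1.1]
```

```bash
python3 -m creep '{"gripper":[1,1,1,1],"linear":[[-1,0,-7],[-1,0,-4],[0,0,-2],[0,0,0]],"delta_rot":[[-0.002,0.009,0],[0,0,0],[0,0,0],[0,0,0]]}'; python3 st.py
```

```text
t: 32.15
tool_pos: [565.9, 105.2, 25.0]
eef_rot: [[0.002, 0.068, 0.998], [0.001, 0.998, -0.068], [-1.0, 0.001, 0.002]]
force: [0.5, -0.9, -1.2]
width: 9.3
32.15 [-22.7  29.2  10.1 109.   -7.4  42.2  77.7] [565.9 105.2  25. ] yaw 86.08053086516534 tilt [0.1 0.1] 9.299912322403133 [ 0.5 -0.9 -1.2]
```

Release, rise, and look at the drawer.

```bash
python3 -m creep '{"gripper":[1,0.6,0.6,0.6,0.6,0.6,0.6,0.6],"linear":[[0,0,-1],[0,0,0],[0,0,0],[0,0,0],[0,0,30],[0,0,50],[0,0,50],[-30,-10,30]],"delta_rot":[[0,0,0],[0,0,0],[0,0,0],[0,0,0],[0,0,0],[0,0,0],[0,0,0],[0,0,0]]}'; python3 st.py
python3 -m creep '{"gripper":[1,1,1,1,1,1],"linear":[[-40,-20,0],[-40,-20,0],[-30,-20,0],[-20,-10,0],[0,0,0],[0,0,0]],"delta_rot":[[0,0,0],[0,0,0],[0,0,0],[0,0,0],[0,0,0],[0,0,0]]}'; python3 st.py
python3 - <<'E'
from h import *
cap('wrist','w14.png');cap('top','t14.png')
E
```

```text
t: 33.15
tool_pos: [534.9, 95.5, 186.4]
eef_rot: [[-0.001, 0.067, 0.998], [-0.0, 0.998, -0.067], [-1.0, -0.0, -0.001]]
force: [-0.1, 0.7, 0.1]
width: 34.0
33.15 [-25.2  14.6  12.6 106.   -3.6  59.9  74.9] [534.9  95.5 186.4] yaw 86.13063754086382 tilt [-0.1 -0. ] 34.001700903586645 [-0.1  0.7  0.1]
t: 33.9
tool_pos: [402.3, 23.8, 190.5]
eef_rot: [[0.009, 0.068, 0.998], [0.004, 0.998, -0.068], [-1.0, 0.005, 0.008]]
force: [0.5, 0.0, 0.2]
width: 0.1
33.9 [-23.7  -1.3  14.2 122.9   0.2  57.8  76.5] [402.3  23.8 190.5] yaw 86.09825482379158 tilt [0.5 0.2] 0.06358739454351756 [0.5 0.  0.2]
```

View pics/w14.png

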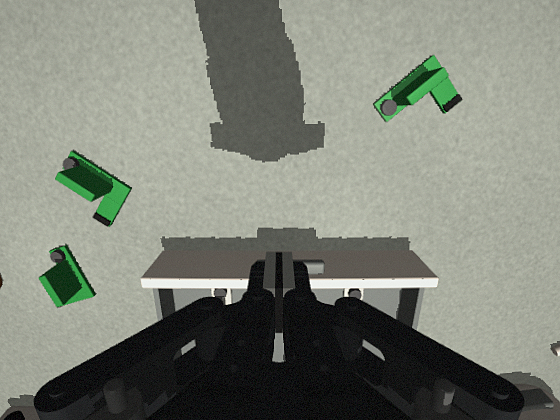

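View pics/t14.png

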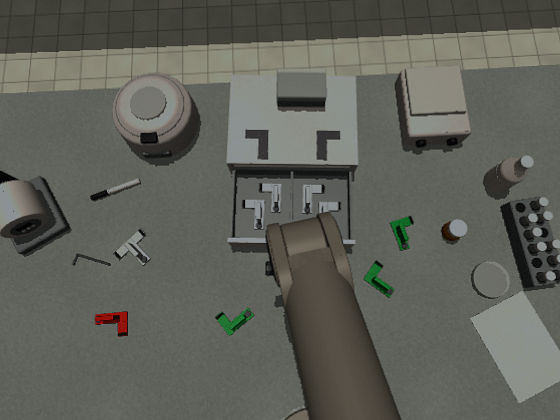

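```bash
python3 -m creep '{"gripper":[1,1,1,1,1,1],"linear":[[12,4,-25],[10,4,-35],[10,0,-35],[0,0,-20],[0,0,-8],[0,0,0]],"delta_rot":[[-0.004,0.009,0],[0,0,0],[0,0,0],[0,0,0],[0,0,0],[0,0,0]]}'; python3 st.py
```

```text
t: 34.75
tool_pos: [441.3, 35.2, 63.9]
eef_rot: [[0.004, 0.063, 0.998], [-0.001, 0.998, -0.063], [-1.0, -0.0, 0.004]]
force: [0.3, -0.8, 0.2]
width: -0.1
34.75 [-22.4  14.6  13.8 125.4  -5.2  40.3  81.4] [441.3  35.2  63.9] yaw 86.3724143971428 tilt [ 0.2 -0. ] -0.14121105446017024 [ 0.3 -0.8  0.2]
```

```bash
python3 -m creep '{"gripper":[1,1,1,1],"linear":[[0,-3,-7],[-2,-1,-5],[0,0,0],[0,0,0]],"delta_rot":[[0,0.004,-0.006],[0,0,0],[0,0,0],[0,0,0]]}'; python3 st.py
python3 - <<'E'
from h import *
cap('scene','s15.png')
E
```

```text
t: 35.25
tool_pos: [441.0, 31.2, 53.2]
eef_rot: [[0.004, 0.07, 0.998], [0.001, 0.998, -0.07], [-1.0, 0.001, 0.004]]
force: [0.7, 0.0, -0.5]
width: -0.2
35.25 [-21.7  15.7  13.7 125.9  -5.9  38.8  82.2] [441.   31.2  53.2] yaw 86.0037514707242 tilt [0.2 0. ] -0.175581979157545 [ 0.7  0.  -0.5]
```

View pics/s15.png

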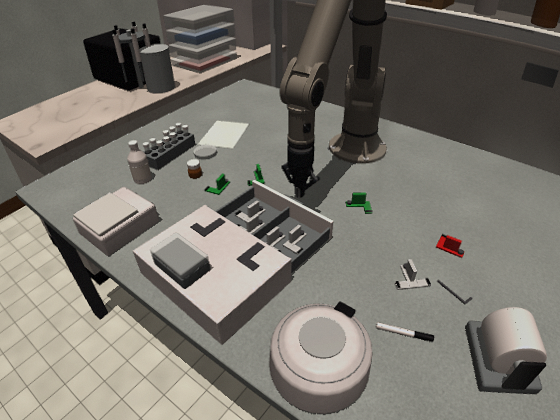

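```bash
python3 -m creep '{"gripper":[1,1,1,1,1,1,1,1],"linear":[[6,0,0],[8,-1,0],[10,-1,0],[10,-1,0],[10,-1,0],[10,-1,0],[10,-1,0],[10,-1,0]],"delta_rot":[[0,0.004,0],[0,0,0],[0,0,0],[0,0,0],[0,0,0],[0,0,0],[0,0,0],[0,0,0]]}'; python3 st.py
```

```text
t: 36.3
tool_pos: [518.5, 25.2, 52.9]
eef_rot: [[-0.004, 0.068, 0.998], [0.002, 0.998, -0.068], [-1.0, 0.002, -0.004]]
force: [-2.6, 1.8, 0.9]
width: -0.1
36.3 [-18.5  22.6  13.5 115.7  -7.8  42.8  85.8] [518.5  25.2  52.9] yaw 86.0780857831726 tilt [-0.2  0.1] -0.10637289967660421 [-2.6  1.8  0.9]
```

```bash
python3 -m creep '{"gripper":[1,1,1,1,1,1,1,1],"linear":[[11,-1,0],[11,-1,0],[11,-1,0],[11,-1,0],[11,-1,0],[11,-1,0],[11,0,0],[8,0,0]],"delta_rot":[[0,0,0],[0,0,0],[0,0,0],[0,0,0],[0,0,0],[0,0,0],[0,0,0],[0,0,0]]}'; python3 st.py
python3 - <<'E'
from h import *
cap('scene','s16.png')
E
```

```text
t: 37.3
tool_pos: [609.5, 17.8, 52.6]
eef_rot: [[-0.005, 0.069, 0.998], [0.001, 0.998, -0.069], [-1.0, 0.001, -0.005]]
force: [-1.8, 0.3, 1.4]
width: 0.0
37.3 [-15.6  30.2  13.2 103.2  -9.   47.9  88. ] [609.5  17.8  52.6] yaw 86.07014299407534 tilt [-0.3  0. ] 0.04527644006270696 [-1.8  0.3  1.4]
```

View pics/s16.png

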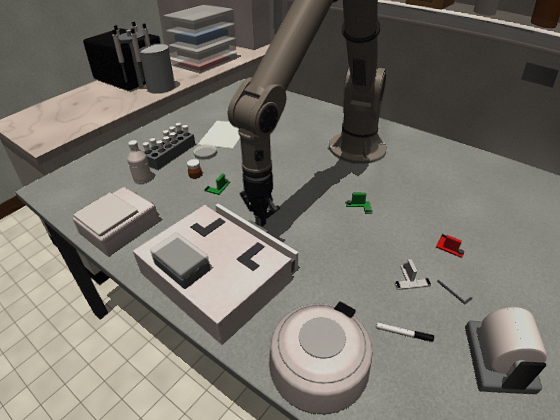

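```bash
python3 -m creep '{"gripper":[1,1,1,1,1,1],"linear":[[8,-1,0],[8,-1,0],[8,-1,0],[6,0,0],[4,0,0],[3,0,0]],"delta_rot":[[0,0,0],[0,0,0],[0,0,0],[0,0,0],[0,0,0],[0,0,0]]}'; python3 st.py
```

```text
t: 38.1
tool_pos: [648.8, 14.9, 52.5]
eef_rot: [[-0.006, 0.068, 0.998], [0.001, 0.998, -0.068], [-1.0, 0.001, -0.006]]
force: [-7.6, 1.0, 5.0]
width: 0.4
38.1 [-14.5  33.6  13.   97.3  -9.4  50.5  88.6] [648.8  14.9  52.5] yaw 86.07694611766081 tilt [-0.4  0.1] 0.36911307278923644 [-7.6  1.   5. ]
```

```bash
python3 -m creep '{"gripper":[1,1],"linear":[[3,0,0],[3,0,0]],"delta_rot":[[0,0,0],[0,0,0]]}'; python3 st.py
```

```text
t: 38.35
tool_pos: [648.8, 14.9, 52.6]
eef_rot: [[-0.021, 0.069, 0.997], [0.002, 0.998, -0.069], [-1.0, 0.001, -0.021]]
force: [-8.6, -0.0, 7.5]
width: 0.1
38.35 [-14.4  34.   13.   96.6  -9.5  51.7  88.6] [648.8  14.9  52.6] yaw 86.05543330972912 tilt [-1.2  0.1] 0.13564131094541934 [-8.6 -0.   7.5]
```

```bash
python3 -m creep '{"gripper":[1,1],"linear":[[5,0,0],[5,0,0]],"delta_rot":[[0,0.01,0],[0,0,0]]}'; python3 st.py
```

```text
t: 38.6
tool_pos: [648.5, 14.9, 52.8]
eef_rot: [[-0.055, 0.069, 0.996], [0.003, 0.998, -0.069], [-0.998, -0.001, -0.055]]
force: [-12.2, 1.4, 10.1]
width: 0.3
38.6 [-14.1  35.   13.   94.9  -9.6  54.4  88.7] [648.5  14.9  52.8] yaw 86.03388231628315 tilt [-3.2  0.2] 0.26872085130303397 [-12.2   1.4  10.1]
```

```bash
python3 -m creep '{"gripper":[1,1,1,1,1,1,1,1],"linear":[[-10,0,0],[-25,2,0],[-40,3,0],[-40,3,30],[-40,3,50],[-20,0,40],[0,60,0],[0,60,0]],"delta_rot":[[0,0,0],[0,0,0],[0,0,0],[0,0,0],[0,0,0],[0,0,0],[0,0,0],[0,0,0]]}'; python3 -m creep '{"gripper":[1,1,1,1,1],"linear":[[0,60,0],[0,60,0],[0,60,0],[0,0,0],[0,0,0]],"delta_rot":[[0,0,0],[0,0,0],[0,0,0],[0,0,0],[0,0,0]]}'; python3 st.py
python3 - <<'E'
from h import *
cap('scene','s17.png');cap('top','t17.png')
E
```

```text
t: 39.6
tool_pos: [475.5, 141.2, 177.1]
eef_rot: [[-0.033, 0.083, 0.996], [0.003, 0.997, -0.083], [-0.999, 0.001, -0.033]]
force: [1.5, -0.2, 0.6]
width: 0.0
t: 40.22
tool_pos: [477.3, 332.0, 179.5]
eef_rot: [[-0.02, 0.078, 0.997], [0.012, 0.997, -0.078], [-1.0, 0.01, -0.02]]
force: [0.1, 0.4, -0.1]
width: 0.0
40.225 [-42.4  18.8   5.1 100.8  -3.2  61.   49.5] [477.3 332.  179.5] yaw 85.5384556201789 tilt [-1.1  0.7] 0.017593676595789295 [ 0.1  0.4 -0.1]
```

View pics/s17.png

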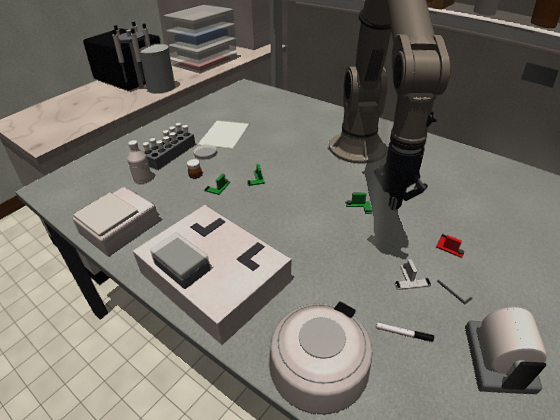

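View pics/t17.png

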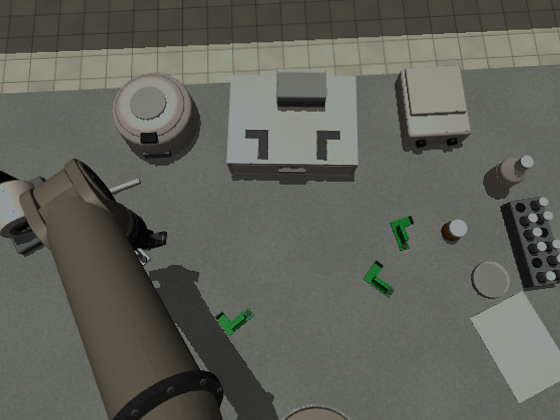

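```bash
python3 - <<'E'
from h import *
np.set_printoptions(precision=1,suppress=True)
c=load('t17.png');im=c['pixels'];cv2.imwrite('pics/t17c.png',cv2.resize(im[145:190,220:365],(783,243),interpolation=cv2.INTER_CUBIC))
# expected px: pull face top edge (z=65) shut, panel top front edge z=72 shut, unit front edge
m=np.array([675.3,14.3]);x=np.array([.9976,-.0689]);y=np.array([.0689,.9976])
g=lambda a,b,z:np.r_[m+a*x+b*y,z]
for n,P in dict(pullL=g(-14,35,65),pullR=g(-14,-35,65),panL=g(0,151,72),panR=g(0,-151,72),uL=g(0,160,85)).items():
    p=proj(c,[P])[0];print(n,p,(p-[220,145])*5.4)
E
```

```text
pullL [277.7 171.5] [311.5 143.2]
pullR [306.  171.8] [464.4 144.9]
panL [230.7 164.7] [ 57.9 106.1]
panR [353.3 166.1] [719.9 113.7]
uL [226.4 162.8] [34.3 96.2]
```

View pics/t17c.png

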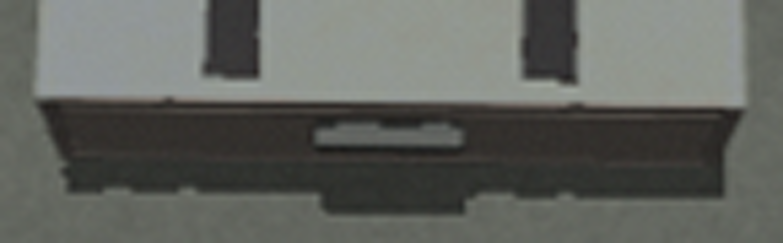

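```bash
python3 -c "
from cell import arm
print(arm.close_job())"
```

```text
the job is handed in; nothing more can be done
None
```

The four side clamps are in the drawer, the drawer is pushed shut, and the job was handed in at about 40 s.

- **Clamps:** The two left-hand clamps are in the left compartment and the two right-hand ones in the right. Each was set on the floor with its fin up and its toe away from the robot, as the signs show. The top and scene views taken after the last release, before pushing, showed all four inside and separate from each other. I could not see them once the drawer was shut.
- **Drawer:** It stopped moving at the end of the push, and leaning on it harder (to 12 N) did not shift it. In the last top view the pull is within about 1.5 mm of its computed shut position. That is within the calibration error, and the front looks flush with the unit.
- **Left alone:** In the last scene view the centre clamp, the jar and the green and red look-alikes stand where they were. The arm is clear of everything.
- **Disagreement:** Fin-top heights worked out from two wrist views of the first two clamps came out at 35 to 46 mm, against the stated 45 mm, because the two viewpoints were close together. I used 45 mm: for three clamps the fin-top and foot positions agreed within 1 mm at that height, and fin sizes came within about 1.5 mm for all four.

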